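# Run the screw jack up under the instrument arm

### The job

Use the loose bar to screw the jack up, shifting it from socket to socket of the jack's collar as the window in the hood allows, until the jack's rubber pad bears snugly under the instrument arm: stop once turning has become clearly stiffer than free running (about one and a half times the push), and do not go on forcing it. Turn the collar only with the bar, not with the gripper, then stand the bar fully back in its stand, leaving the things around undisturbed.

Things in the scene. Friction and masses are not known exactly. Their poses are not given: they have to be found in the camera images.
- jack: Screw jack fixed to the bench, foot 172 mm across. Origin: centre of the foot's underside; z up along the screw axis. A grey hood (radius 80 mm, roof 72.5 to 76.5 mm above the bench) covers the collar's rear; its window faces the jack's -x side: a bar seated in a socket can swing from about 58 degrees on one side of the -x direction to 58 degrees on the other before it meets the hood.
- collar: The jack's steel collar, 139 mm across, free only to turn about the screw axis. Origin: on the axis, in its top face, 70 mm above the bench. Eight sockets in the top face, centres 50 mm from the axis, every 45 degrees, the first on the collar's -x axis. Turned CLOCKWISE seen from above it screws ram and pad up, 6 mm per radian; it stays where it is left, also under load.
- socket0 (a point): Centre of the mouth of the collar's first socket (turns with it). All are square, 13 by 13 mm, open upwards, 18 mm deep. Push at the sockets' circle while turning: free about 10 N; pad against the arm: 1.2 N more per 10 N of pad load. Snug = pad load 20 to 75 N, best about 45 N = push 15 N. At rest after a stop the push reads some 4 N less (free 6, best 11), after steps under 3 mm 0 to 2 N less.
- pad: Black rubber pad on top of the jack's ram, 40 mm across, on the screw axis. Origin: centre of its upper face, 100 mm (start: up to 1.8 mm more or less) above the bench. Once it touches the arm, each further 0.1 rad of the collar adds about 12 to 15 N of pad load. More than 75 N is too much.
- rail_stand: Post stand fixed behind the jack. It carries the instrument arm: an aluminium beam 24 mm wide, 16 mm thick, ending 14 mm in front of the jack's axis, a white detector on it. Origin: under the post's axis, on the bench. The arm's height changes between starts and is not in this pose: underside 116 to 120 mm above the bench, so the collar turns 2.4 to 4 rad in all; feel for the contact.
- bar_grip (a point): Centre of the grip of the loose steel bar (0.15 kg): square grip 16 by 16 mm, 60 mm long along z, ending below in a flat shoulder. Under it a round pin, 10 mm thick, round nose, 24 mm long. z up along the bar, x and y square to the grip's faces. Seated in a collar socket the nose stands on the socket's floor and the shoulder is about 6 mm above the collar's top.
- bar_tip (a point): Lowest point of the bar's pin (54 mm below the grip's centre).
- bar_stand_hole0 (a point): Centre of the mouth of the hole in the bar's stand, a grey block 80 by 80 by 34 mm fixed to the bench; mouth 34 mm above the bench, hole 13.5 mm across, 28 mm deep. The bar starts upright in it, its shoulder on the block's top (tip 24 mm below the mouth), and must end so.
- staining_jar: Bystander: grey-lidded white staining jar, 55x48x105 mm; origin: centre of its underside.
- timer: Bystander: white kitchen-style timer, 62x62x22 mm; origin: centre of its underside.
- dropper_bottle: Bystander: small brown dropper bottle, 34 mm across, 63 mm tall; origin: centre of its underside.
- vial: Bystander: small white vial, 23 mm across, 51 mm tall; origin: centre of its underside.
- slide_box: Bystander: small blue slide box, 56x83x36 mm; origin: centre of its underside.
- tape: Bystander: roll of tape lying flat, 96 mm across, 25 mm tall; origin: centre of its underside.
Things that resemble listed ones, but are neither listed nor needed, are in the scene too. There is more than one size of the part that bears bar_grip; the job needs the smallest.

How it is judged:
By the outcome, as a careful person would: the job done as asked, in the order asked, and still so for the second after the job is handed in, with the robot touching nothing.
It also fails if it takes over 72 s, if anything falls off the work surface, if the arm or the gripper's body presses on something with over 40 N, if the wrist force passes 120 N, or if a joint passes its speed limit or range.

### The arm

A 6-joint arm with a two-finger parallel gripper is mounted at the origin on a cart in front of the work surface, level with it; the furniture and walls round the work are solid. World frame = base frame: x ahead of the robot, y to its left, z up, the work surface at z = 0. Lengths are in m, angles in degrees, forces in N, time in s.
With the tool pointing down it reaches from about 0.35 to 0.8 m from the base axis. Payload 7.3 kg.
Tool frame: the origin (TCP) lies at the very end of the fingers, on their centre line; the grasp point (between the pads) lies 19 mm behind it; z points along the fingers, y is the direction in which the jaws open and shut (so a half turn about z gives the same grasp; the last joint's range is limited). The gripper opens to 85 mm and grips with 20 to 120 N. Pads are 22 mm wide; open, the fingers measure 114 mm over their backs; the gripper's body (76 mm by 85 mm) begins 54 mm behind the grasp point. The pads swing forward as they close: fully open they stand 13 mm farther back than shut.
Start: joints at [66.234, 19.595, 87.324, -0, 73.075, -8.365], TCP at [0.139, 0.506, 0.231] pointing down, gripper open.
Joint ranges: [-145.02, 145.02], [-44.19, 115.74], [2.07, 154.8], [-57.11, 237.11], [16.16, 152.29], [-177.93, 177.93]. Speed limits (degrees/s): [147.25, 147.25, 180, 180, 180, 180].

### API

Orientations are given as [roll, pitch, yaw] about the fixed x, y, z axes, in that order (R = Rz(yaw) Ry(pitch) Rx(roll)).
In Python, from plant import robot, optics gives the robot as it stands.
- The arm moves only by the tool servo_tool, never from a script. Its argument "series" is a list of rows, each an object with "linear": the shift along the tool's x, y, z in mm, a list of three; "yaw": the turn about the tool's z in degrees. A call has exactly 8 rows; each row is the pose to reach, as a shift and turn from the pose measured when the call began, along the tool's axes at that moment; what a row does not reach only later rows make up. A row lasts 1/10 s, in which the tool goes at most 50 mm and 8.59 degrees, less where a joint would pass 70% of its speed; a pose out of reach is approached as far as the arm can. A call with a gripper value outside its range is refused whole. "claw" is the finger opening in mm, from 0 to 85.4, set as the call begins (left out, the last holds). The fingers move at their own pace and stop on an object; "newtons" is the grip in N (left out, the last holds). Time passes only in rows, so rows that repeat a pose let the fingers close, or fill a call up. It gives the time, the measured TCP pose, the force and the opening at its end, in the units of the state.
- robot.get_state(): the state, without advancing time (a new reading comes with each control period).
- optics.read_camera(name): name is "scene" or "top"; returns a dict with "frame" (480x640x3 uint8, blue, green, red), "fx", "fy", "cx", "cy" (pixels), "R" (3x3) and "t" (3): a world point X has camera coordinates R X + t. Camera axes: x right, y down, z forward; pixel columns grow to the right and rows downward; lengths in m; the calibration is good to about 2 mm. A picture is of the moment at which its call begins. There is no depth.
- robot.sign_off(): hands the job in, once; it reports no verdict.
The state is a dict: "time_s": time; "qpos": joint angles; "joint_vel": joint speeds; "tau": joint torques, N m; "position": TCP position; "ee_rot": TCP orientation; "contact_force": force on the tool from outside, world axes, zero at the start; "wrist_torque": the same for the moment, N m; "gripper_width": finger opening in m.
Only numpy, scipy, OpenCV 4.12 (cv2) and the standard library are available. Lean on these libraries where they do the work, as an engineer would, in place of code of your own. Each camera call takes 0.05 s, during which the arm holds its last target.

## Working session

There is one attempt and no reset: what is moved stays moved. The work goes in short steps, Python scripts to look and compute and a tool call to move; the robot and the scene stay as the last step left them, time stands still between calls to the robot, and variables do not carry over. Pictures are saved under pics/ and viewed, and the job is handed in when it is done.

Besides the shell and the picture viewer there is one more tool, called after ">>>" as a command line: name --argument value ..., lists and objects as JSON in quotes. servo_tool: Moves the arm, as the interface text tells. Its arguments: {"type":"object","properties":{"series":{"type":"array"},"claw":{"type":"number"},"newtons":{"type":"number"}},"required":["series"]}

```bash
ls; mkdir -p pics
python3 - <<'E'
from plant import robot, optics
import cv2
s=robot.get_state()
for k,v in s.items(): print(k,v)
for n in ("scene","top"):
    c=optics.read_camera(n); cv2.imwrite(f"pics/{n}0.png",c["frame"])
    print(n,{k:c[k] for k in c if k!="frame"})
E
```

```text
pics
time_s 0.0
qpos [ 6.62348256e+01  1.96365597e+01  8.73766404e+01 -3.49962046e-04
  7.30744928e+01 -8.36312609e+00]
joint_vel [-0.04629346  0.00749974  0.05188317  0.05119666  0.05468344 -0.05999347]
tau [-1.65510697e-03 -4.33697927e+01 -2.46008009e+01 -2.23720622e-04
  8.15542066e-03 -4.15637071e-07]
position [0.13923628 0.50579007 0.23062843]
ee_rot [-1.79913191e+02 -1.24235330e-02  1.64598044e+02]
contact_force [ 0.03444907  0.18156213 -0.37128298]
wrist_torque [0.04447259 0.03038468 0.01583229]
gripper_width 0.08533459451377326
scene {'fx': 439.36714652678256, 'fy': 439.36714652678256, 'cx': 316.6146006541641, 'cy': 230.57352449014536, 'R': array([[ 0.68830241, -0.72519387,  0.01826597],
       [-0.28974402, -0.29791408, -0.90955792],
       [ 0.66504752,  0.62075845, -0.41517556]]), 't': array([-0.34742516,  0.23454357,  0.82794921])}
top {'fx': 552.2110131698, 'fy': 552.2110131698, 'cx': 311.06091204287833, 'cy': 232.8654146180317, 'R': array([[-0.00253884, -0.99997869, -0.00601408],
       [-0.99227546,  0.00326511, -0.1240111 ],
       [ 0.12402809,  0.00565278, -0.99226261]]), 't': array([0.04110498, 0.54328668, 1.32194577])}
```

View pics/scene0.png

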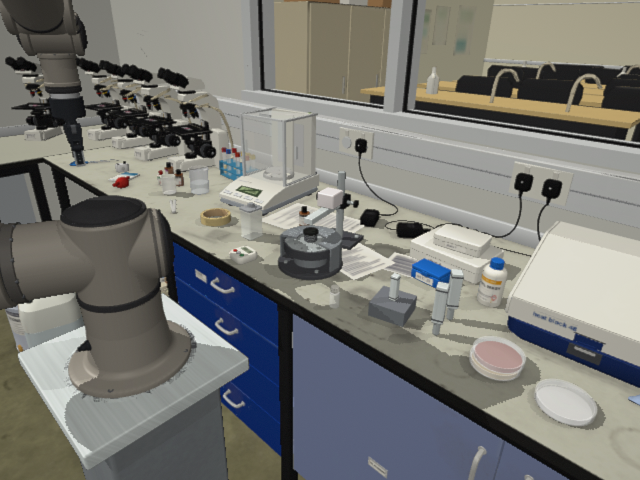

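View pics/top0.png

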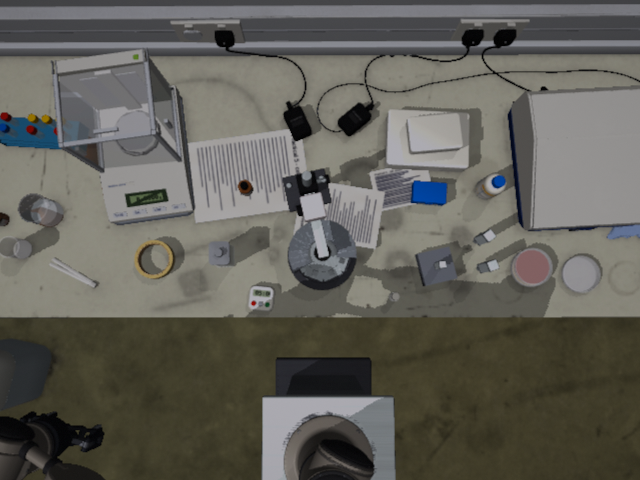

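Run:
```python
import cv2,numpy as np
t=cv2.imread("pics/top0.png");s=cv2.imread("pics/scene0.png")
def up(im,x0,y0,x1,y1,k): return cv2.resize(im[y0:y1,x0:x1],None,fx=k,fy=k,interpolation=cv2.INTER_CUBIC)
cv2.imwrite("pics/c1.png",up(t,270,160,370,300,4)); cv2.imwrite("pics/c2.png",up(t,400,215,510,295,7))
cv2.imwrite("pics/c3.png",up(s,360,250,480,350,6)); cv2.imwrite("pics/c4.png",up(s,260,165,380,285,5))
```

```text
(no output)
```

View pics/c1.png

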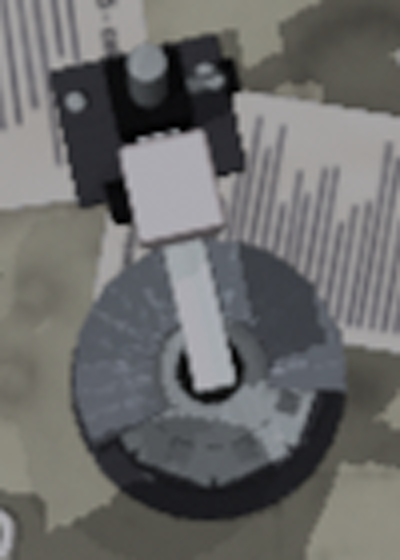

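View pics/c2.png

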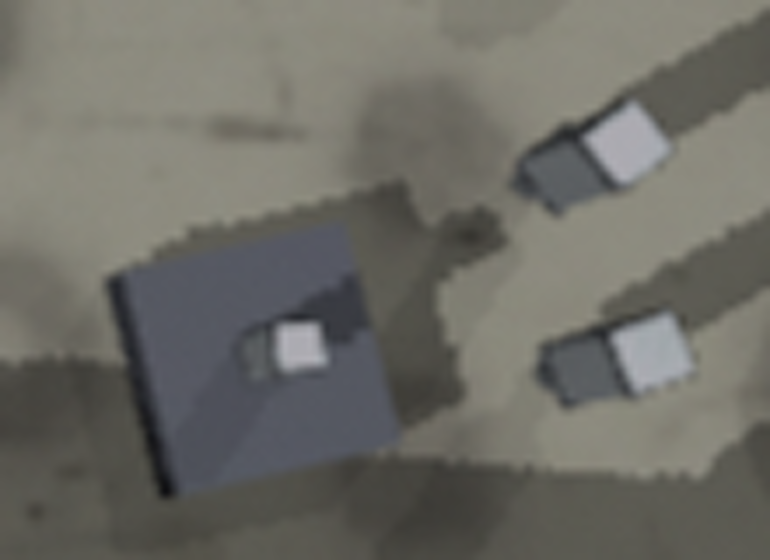

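View pics/c3.png

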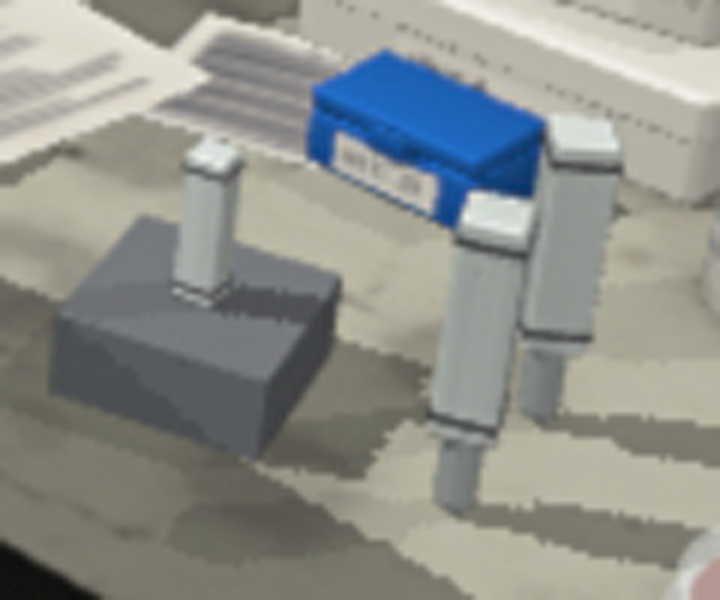

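View pics/c4.png

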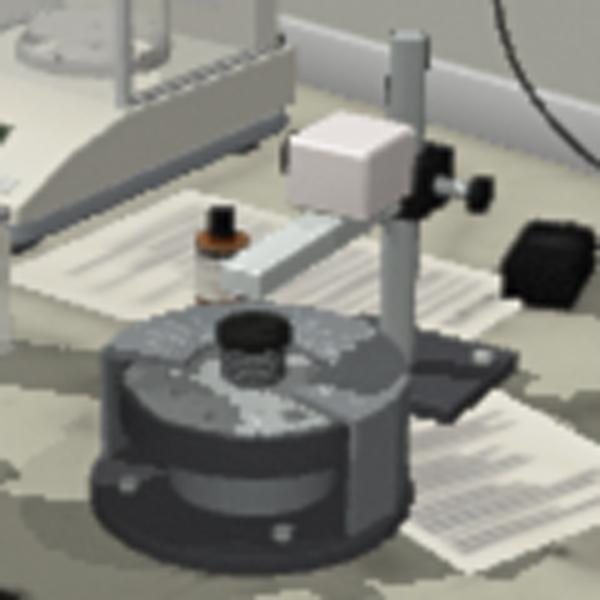

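```bash
cat > h.py <<'E'
import numpy as np, cv2
import json
def cam(n,c=None):
    from plant import optics
    return optics.read_camera(n)
def proj(c,X):
    X=np.atleast_2d(X); P=X@np.array(c["R"]).T+np.array(c["t"])
    return np.c_[c["fx"]*P[:,0]/P[:,2]+c["cx"],c["fy"]*P[:,1]/P[:,2]+c["cy"]]
def ray(c,uv,z):
    R=np.array(c["R"]);t=np.array(c["t"]); o=-R.T@t
    uv=np.atleast_2d(uv); d=np.c_[(uv[:,0]-c["cx"])/c["fx"],(uv[:,1]-c["cy"])/c["fy"],np.ones(len(uv))]@R
    return o+d*((z-o[2])/d[:,2])[:,None]
def crop(im,x0,y0,x1,y1,k,name,g=1.0):
    o=cv2.resize(im[y0:y1,x0:x1],None,fx=k,fy=k,interpolation=cv2.INTER_CUBIC)
    if g!=1: o=np.clip(255*(o/255.)**g,0,255).astype(np.uint8)
    cv2.imwrite("pics/"+name,o)
E
python3 - <<'E'
from h import *
import pickle
from plant import robot
t=cam("top");s=cam("scene"); pickle.dump((t,s),open("cams.pkl","wb"))
print("camera", -t["R"].T@t["t"], -s["R"].T@s["t"])
q=lambda p:np.array(p)/7+[400,215]
print("bar top", ray(t,q([(273,322),(322,320),(328,370),(278,374),(300,347)]),.094).round(4))
print("stand", ray(t,q([(122,275),(345,225),(400,437),(172,492)]),.034).round(4))
w=lambda p:np.array(p)/6+[360,250]
print("bar top scene", ray(s,w([(183,155),(212,140),(243,157),(212,172),(212,156)]),.094).round(4))
print("stand scene", ray(s,w([(148,215),(340,283),(265,378),(52,318)]),.034).round(4))
crop(t["frame"],285,205,365,295,8,"j1.png",.6)
crop(s["frame"],270,215,350,285,9,"j2.png",.6)
print(robot.get_state()["time_s"])
E
```

```text
camera [0.37523599 0.03185754 1.37933814] [-0.2435344  -0.69603323  0.5634213 ]
bar top [[ 0.4689 -0.2585  0.094 ]
 [ 0.4695 -0.2747  0.094 ]
 [ 0.4529 -0.2762  0.094 ]
 [ 0.4516 -0.2596  0.094 ]
 [ 0.4606 -0.2672  0.094 ]]
stand [[ 0.4899 -0.2199  0.034 ]
 [ 0.5071 -0.2982  0.034 ]
 [ 0.4332 -0.3147  0.034 ]
 [ 0.4145 -0.2352  0.034 ]]
bar top scene [[ 0.4534 -0.2616  0.094 ]
 [ 0.4695 -0.2628  0.094 ]
 [ 0.4674 -0.2773  0.094 ]
 [ 0.4509 -0.2755  0.094 ]
 [ 0.4601 -0.2692  0.094 ]]
stand scene [[ 0.4954 -0.2227  0.034 ]
 [ 0.5068 -0.3001  0.034 ]
 [ 0.4366 -0.3138  0.034 ]
 [ 0.4137 -0.2392  0.034 ]]
0.2
```

View pics/j1.png

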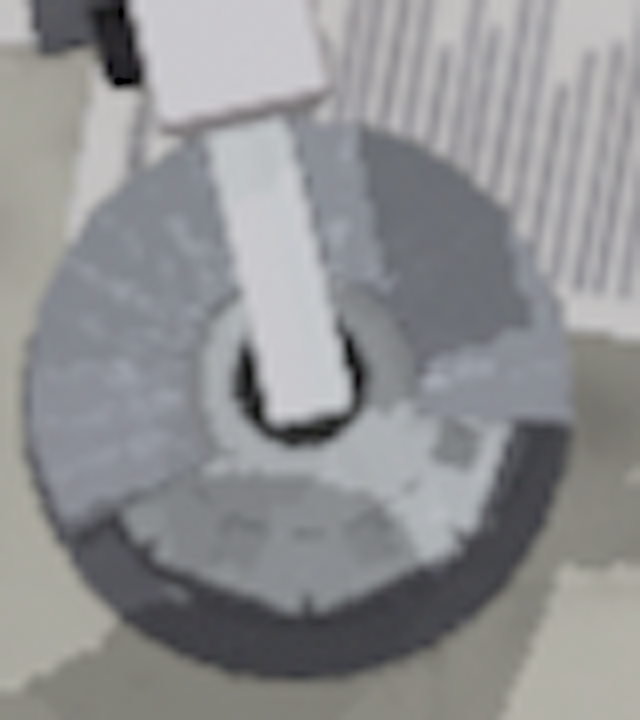

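View pics/j2.png

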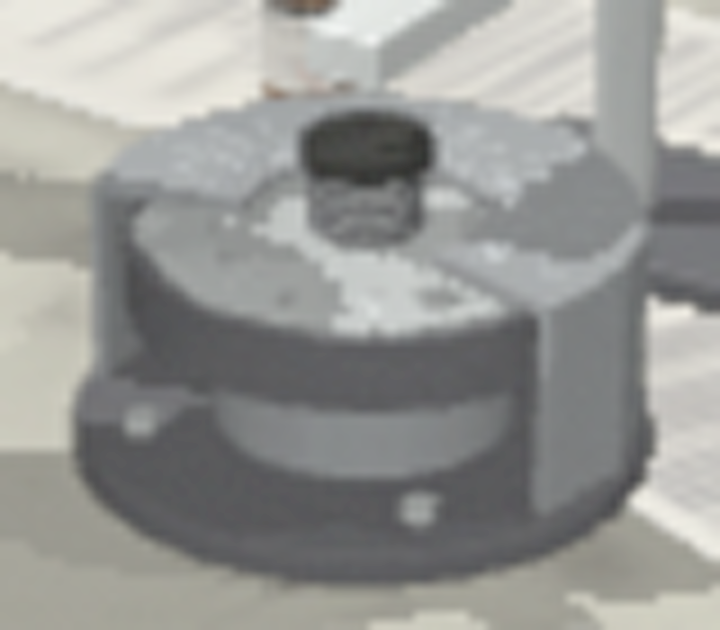

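Run:
```python
from h import *
import pickle
from scipy.optimize import least_squares
t,s=pickle.load(open("cams.pkl","rb"))
q=lambda p:np.array(p)/8+[285,205]
w=lambda p:np.array(p)/9+[270,215]
S=ray(t,q([(460,443),(376,537),(238,537)]),.070)
S2=ray(s,w([(438,297),(287,297)]),.070)
print(S.round(4),S2.round(4))
def f(p):
    a=p[2]+np.radians(45)*np.arange(3)
    # sequence right->left : y increasing
    P=np.c_[p[0]+.05*np.cos(a),p[1]+.05*np.sin(a)]
    return (P-S[:,:2]).ravel()
r=least_squares(f,[.51,0,np.radians(-130)]);print("sock fit",r.x[:2],np.degrees(r.x[2]),r.fun*1e3)
def circ(P,R):
    g=lambda c:np.hypot(*(P[:,:2]-c).T)-R
    r=least_squares(g,P[:,:2].mean(0));return r.x,r.fun*1e3
# hood roof circle (top face z .0765): edge points
print("hood",circ(ray(t,q([(25,390),(60,230),(130,160),(350,120),(490,190),(560,300),(572,400)]),.0765),.08))
print("foot",circ(ray(t,q([(100,580),(170,640),(300,680),(420,650),(520,560)]),.008),.086))
E1=ray(t,q([(415,412),(572,422)]),.0765);E2=ray(t,q([(215,460),(70,527)]),.0765)
print(E1,E2); 
A=ray(t,q([(268,420),(355,405)]),.134);B=ray(t,q([(210,140),(295,125)]),.134)
print("arm end",A.mean(0),"dir",np.degrees(np.arctan2(*(B-A).mean(0)[[1,0]])), np.linalg.norm(A[0]-A[1]))
# pad in scene
pe=w([(300,140),(435,140),(367,110),(367,178)])
print("pad",ray(s,pe,.1))
```

```text
[[ 0.4728 -0.0352  0.07  ]
 [ 0.445  -0.01    0.07  ]
 [ 0.4452  0.0308  0.07  ]] [[ 0.4747 -0.0338  0.07  ]
 [ 0.4449 -0.0045  0.07  ]]
sock fit [ 0.41712595 -0.02007093] -22.677877052708645 [-9.57627851 -4.1956784  18.33438528  8.94935663 -8.75810681 -4.75367825]
hood (array([0.49271203, 0.01352656]), array([ 0.28584778,  2.26927792,  0.91467295, -2.08696375, -0.10231632,
        1.41672852,  1.92890413]))
foot (array([0.49198726, 0.01074528]), array([-1.38310939, -0.21536807,  1.68630367,  0.45354195, -1.62931703]))
[[ 0.48156772 -0.02161281  0.0765    ]
 [ 0.47846611 -0.06795391  0.0765    ]] [[0.46754157 0.03753593 0.0765    ]
 [0.44790012 0.08032641 0.0765    ]]
arm end [0.47682214 0.00998154 0.134     ] dir 11.564459923879104 0.024952570793882183
pad [[ 0.47469386  0.02045443  0.1       ]
 [ 0.50200913 -0.00611151  0.1       ]
 [ 0.50309589  0.02172515  0.1       ]
 [ 0.47011668 -0.01034281  0.1       ]]
```

Run:
```python
from h import *
import pickle
from scipy.optimize import least_squares
t,s=pickle.load(open("cams.pkl","rb"))
q=lambda p:np.array(p)/8+[285,205]
S=ray(t,q([(460,443),(376,537),(238,537)]),.070)
def f(p):
    a=p[2]-np.radians(45)*np.arange(3)
    return (np.c_[p[0]+.05*np.cos(a),p[1]+.05*np.sin(a)]-S[:,:2]).ravel()
r=least_squares(f,[.49,.01,np.radians(-110)]);print("sock fit",r.x[:2],np.degrees(r.x[2]),r.fun*1e3)
c=np.array([.4918,.0122]);yaw=np.radians(11.5)
# overlay
for cm,n,box,k in((t,"ot.png",(285,195,365,295),8),(s,"os.png",(265,185,355,285),8)):
    im=cm["frame"].copy();x0,y0,x1,y1=box
    im=cv2.resize(im[y0:y1,x0:x1],None,fx=k,fy=k,interpolation=cv2.INTER_CUBIC)
    def dr(P,col,close=True):
        p=((proj(cm,P)-[x0,y0]+.5)*k).astype(np.int32); cv2.polylines(im,[p],close,col,1,cv2.LINE_AA)
    th=np.linspace(0,2*np.pi,73)
    C=lambda R,z,a=th:np.c_[c[0]+R*np.cos(a),c[1]+R*np.sin(a),0*a+z]
    dr(C(.086,0),(0,255,255));dr(C(.0695,.07),(0,255,0));dr(C(.02,.1),(0,0,255));dr(C(.08,.0765),(255,0,0))
    for i in range(8):
        a=r.x[2]-i*np.pi/4
        m=np.array([c[0]+.05*np.cos(a),c[1]+.05*np.sin(a)]);u=np.array([np.cos(a),np.sin(a)])*.0065;v=np.array([-u[1],u[0]])
        dr(np.array([[*(m+su*u+sv*v),.07] for su,sv in((1,1),(1,-1),(-1,-1),(-1,1))]),(0,0,255))
    for sg in(-1,1):
        a=yaw+np.pi+sg*np.radians(np.array([68.,68]))
        P=C(.02,.0765,a[:1]);Q=C(.08,.0765,a[:1]);dr(np.r_[P,Q],(255,255,0),False)
    cv2.imwrite("pics/"+n,im)
```

```text
sock fit [0.49134615 0.01102664] -111.85567307528301 [-0.10392156 -0.22685005  0.32554479  1.40382209 -0.22162323 -1.17697203]
```

View pics/ot.png

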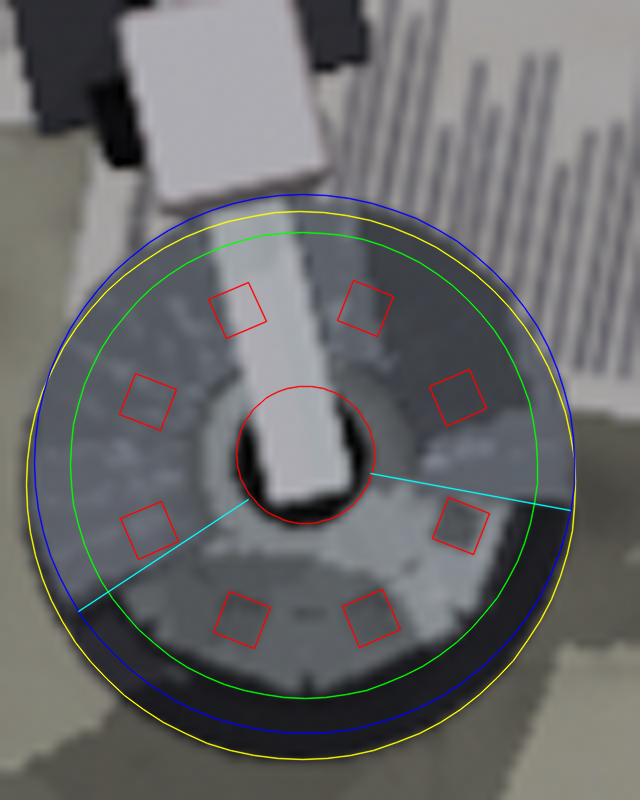

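View pics/os.png

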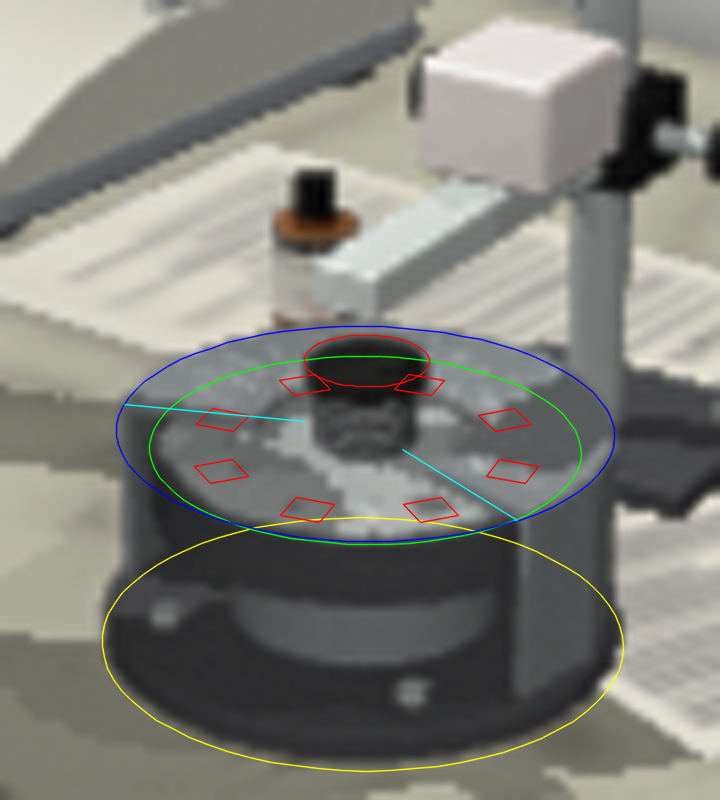

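Run:
```python
from h import *
import pickle
t,s=pickle.load(open("cams.pkl","rb"))
c=np.array([.4605,-.268])
def ov(cm,box,k,n,yaw,sy=np.radians(12.4)):
    im=cm["frame"];x0,y0,x1,y1=box
    im=cv2.resize(im[y0:y1,x0:x1],None,fx=k,fy=k,interpolation=cv2.INTER_CUBIC); raw=im.copy()
    def sq(h,z,a,col):
        R=np.array([[np.cos(a),-np.sin(a)],[np.sin(a),np.cos(a)]])
        P=np.array([[*(c+R@np.array(v)*h),z] for v in((1,1),(1,-1),(-1,-1),(-1,1))])
        p=((proj(cm,P)-[x0,y0]+.5)*k).astype(np.int32); cv2.polylines(im,[p],True,col,1,cv2.LINE_AA)
    sq(.008,.094,yaw,(0,0,255));sq(.008,.034,yaw,(255,0,255));sq(.04,.034,sy,(0,255,0))
    cv2.imwrite("pics/"+n,np.hstack([raw,im]))
ov(t,(412,240,464,292),7,"bt.png",np.radians(0))
ov(s,(366,262,426,334),6,"bs.png",np.radians(0))
```

```text
(no output)
```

View pics/bt.png

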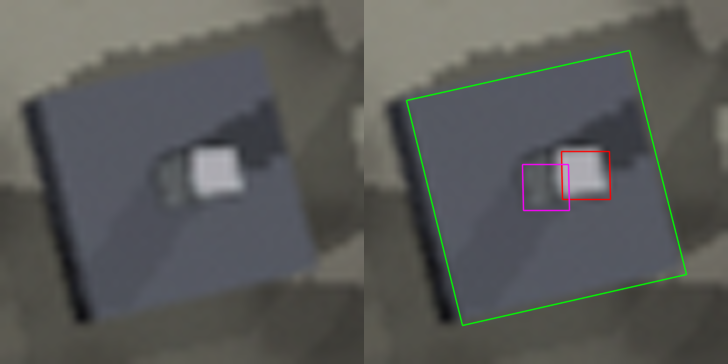

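View pics/bs.png

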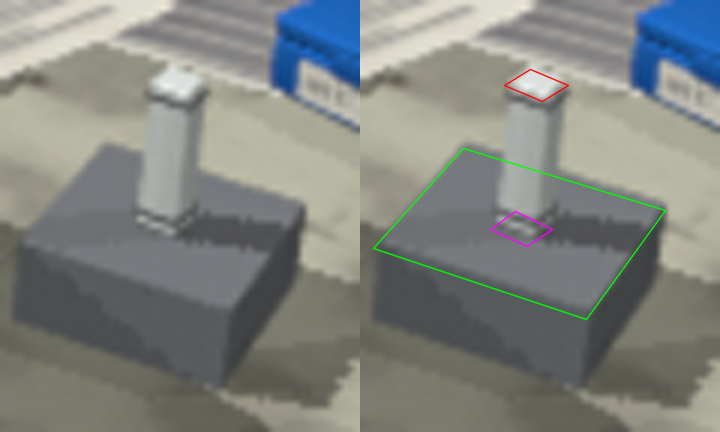

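```bash
cat >> h.py <<'E'
def rot(a): return np.array([[np.cos(a),-np.sin(a)],[np.sin(a),np.cos(a)]])
def sqr(c,h,z,a): return np.array([[*(np.array(c)+rot(a)@np.array(v)*h),z] for v in((1,1),(1,-1),(-1,-1),(-1,1))])
def circ(c,R,z): a=np.linspace(0,2*np.pi,73); return np.c_[c[0]+R*np.cos(a),c[1]+R*np.sin(a),0*a+z]
def overlay(cm,box,k,name,shapes,raw=False):
    x0,y0,x1,y1=box; im=cv2.resize(cm["frame"][y0:y1,x0:x1],None,fx=k,fy=k,interpolation=cv2.INTER_CUBIC); r=im.copy()
    for P,col in shapes:
        p=((proj(cm,P)-[x0,y0]+.5)*k-.5); cv2.polylines(im,[np.round(p*16).astype(np.int32)],True,col,1,cv2.LINE_AA,4)
    cv2.imwrite("pics/"+name,np.hstack([r,im]) if raw else im)
def unc(p,k,x0,y0): return (np.array(p,float)+.5)/k-.5+[x0,y0]
def jack(c,yaw,a0,zc=.07):
    o=[(circ(c,.086,0),(0,255,255)),(circ(c,.0695,zc),(0,255,0)),(circ(c,.08,.0765),(255,0,0))]
    for i in range(8):
        a=np.radians(a0+45*i); o.append((sqr([c[0]+.05*np.cos(a),c[1]+.05*np.sin(a)],.0065,zc,a),(0,0,255)))
    for sg in(-1,1):
        a=np.radians(yaw+180+sg*68); o.append((np.array([[c[0]+r*np.cos(a),c[1]+r*np.sin(a),.0765] for r in(.03,.08)]),(255,255,0)))
    return o
E
python3 - <<'E'
from h import *
import pickle
t,s=pickle.load(open("cams.pkl","rb"))
b=(.4613,-.2670)
B=[(sqr(b,.008,.094,0),(0,0,255)),(sqr(b,.008,.034,0),(255,0,255)),(sqr(b,.04,.034,np.radians(12.4)),(0,255,0))]
overlay(t,(412,240,464,292),7,"bt2.png",B,True);overlay(s,(366,262,426,334),6,"bs2.png",B,True)
J=jack((.4928,.0125),11.5,-111.9)
overlay(t,(285,205,365,295),6,"ot2.png",J);overlay(s,(265,205,355,285),6,"os2.png",J)
a=[cv2.imread("pics/"+n) for n in("ot2.png","os2.png")]
h=min(i.shape[0] for i in a); cv2.imwrite("pics/jj.png",cv2.resize(np.hstack([i[-h:] for i in a]),None,fx=.78,fy=.78))
a=[cv2.imread("pics/"+n) for n in("bt2.png","bs2.png")]
cv2.imwrite("pics/bb.png",np.vstack([a[0],a[1][:,:728] if a[1].shape[1]>=728 else cv2.copyMakeBorder(a[1],0,0,0,728-a[1].shape[1],0)])[:,:])
E
```

```text
(no output)
```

View pics/jj.png

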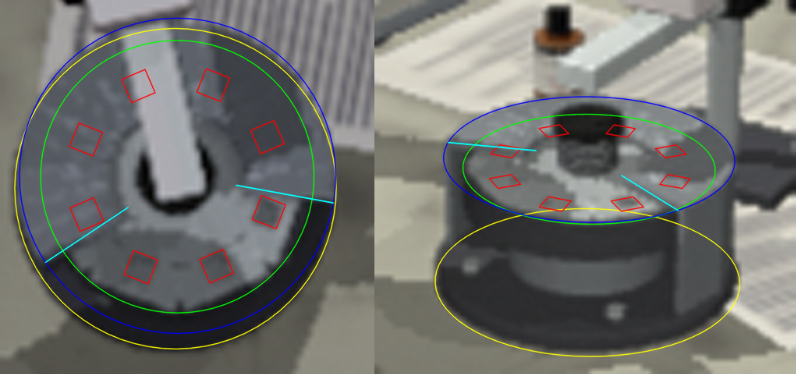

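View pics/bt2.png

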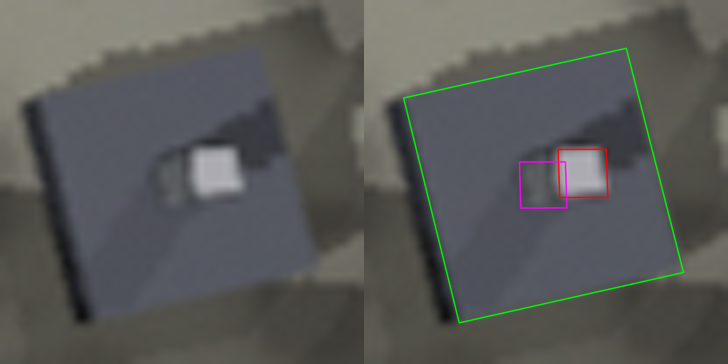

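View pics/bs2.png

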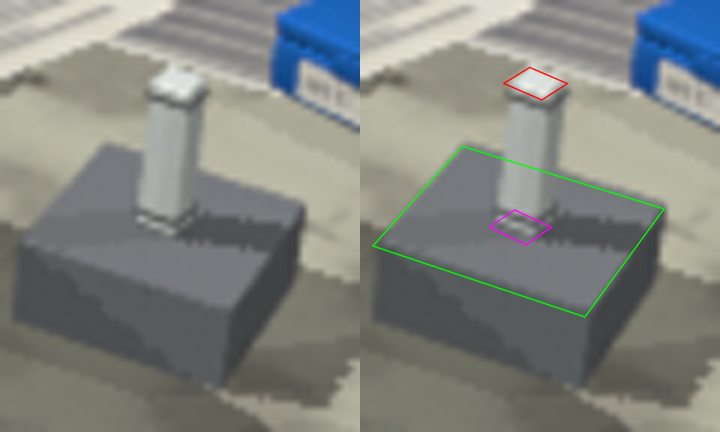

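```bash
cat >> h.py <<'E'
def shift(st,tgt,psi=None):
    """tool-axis shift mm and tool yaw to reach world tgt (x,y,z), tool yaw psi (world, deg)"""
    from scipy.spatial.transform import Rotation as Ro
    R=Ro.from_euler("xyz",st["ee_rot"],degrees=True).as_matrix()
    d=R.T@(np.array(tgt)-np.array(st["position"]))*1000
    y=None if psi is None else -((psi-st["ee_rot"][2]+180)%360-180)
    return d.round(1).tolist(), y
def now(*tg):
    from plant import robot
    st=robot.get_state()
    print(round(st["time_s"],2),"pos",np.round(np.array(st["position"])*1e3,2),"rot",np.round(st["ee_rot"],2),"F",np.round(st["contact_force"],1),"w",round(st["gripper_width"]*1e3,1))
    for a in tg: print(a,shift(st,a[:3],a[3] if len(a)>3 else None))
E
python3 -c "
from h import *
now((.42,.0,.25,120),(.45,-.2,.25,95),(.462,-.267,.13,95))"
```

```text
0.2 pos [139.33 505.93 230.91] rot [-1.7995e+02 -1.0000e-02  1.6460e+02] F [-0.2  0.9 -0.3] w 85.3
(0.42, 0.0, 0.25, 120) ([-405.0, -413.2, -18.8], np.float64(44.59537145731872))
(0.45, -0.2, 0.25, 95) ([-487.0, -598.1, -18.6], np.float64(69.59537145731872))
(0.462, -0.267, 0.13, 95) ([-516.4, -659.4, 101.4], np.float64(69.59537145731872))
```

What could pass for the bar: the one in the grey block (top 443,264 / scene 395,280), and two thicker, longer ones standing free (top 485,237 and 488,267). I choose the one in the block. The crop shows it is the smallest, with a 16 mm grip and its shoulder on the block.

>>> servo_tool --series '[{"linear": [-405, -413, -19], "yaw": 45}, {"linear": [-405, -413, -19], "yaw": 45}, {"linear": [-405, -413, -19], "yaw": 45}, {"linear": [-405, -413, -19], "yaw": 45}, {"linear": [-405, -413, -19], "yaw": 45}, {"linear": [-405, -413, -19], "yaw": 45}, {"linear": [-405, -413, -19], "yaw": 45}, {"linear": [-405, -413, -19], "yaw": 45}]' --claw 45 --newtons 60

```text
time_s: 1.0
position: [0.3338, 0.1547, 0.2446]
ee_rot: [-180.0, 0.0, 119.6]
contact_force: [1.3, 1.3, -0.5]
gripper_width: 0.0447
```

```bash
python3 -c "
from h import *
now((.42,.0,.25,120),(.45,-.2,.25,95),(.462,-.267,.13,95))"
```

```text
1.0 pos [333.79 154.73 244.62] rot [-1.8000e+02  4.0000e-02  1.1961e+02] F [ 1.3  1.3 -0.5] w 44.7
(0.42, 0.0, 0.25, 120) ([-177.1, -1.5, -5.3], np.float64(-0.38870165145712576))
(0.45, -0.2, 0.25, 95) ([-365.8, -74.2, -5.1], np.float64(24.611298348542874))
(0.462, -0.267, 0.13, 95) ([-429.9, -96.9, 114.9], np.float64(24.611298348542874))
```

>>> servo_tool --series '[{"linear": [-50, -1, -5], "yaw": 3}, {"linear": [-100, -2, -5], "yaw": 6}, {"linear": [-150, -3, -5], "yaw": 9}, {"linear": [-200, -15, -5], "yaw": 12}, {"linear": [-248, -32, -5], "yaw": 16}, {"linear": [-295, -50, -5], "yaw": 20}, {"linear": [-340, -66, -5], "yaw": 24.5}, {"linear": [-385, -82, -5], "yaw": 24.5}]'

```text
time_s: 1.8
position: [0.4525, -0.2224, 0.2498]
ee_rot: [180.0, 0.0, 95.0]
contact_force: [2.2, 0.4, 0.7]
gripper_width: 0.0452
```

```bash
python3 -c "
from h import *
now((.462,-.267,.13,95),(.462,-.267,.048,95))"
```

```text
1.8 pos [ 452.53 -222.4   249.81] rot [1.7998e+02 2.0000e-02 9.4960e+01] F [2.2 0.4 0.7] w 45.2
(0.462, -0.267, 0.13, 95) ([-45.2, 5.5, 119.8], np.float64(-0.04330083785470151))
(0.462, -0.267, 0.048, 95) ([-45.2, 5.5, 201.8], np.float64(-0.04330083785470151))
```

>>> servo_tool --series '[{"linear": [-45.2, 5.5, 20], "yaw": 0}, {"linear": [-45.2, 5.5, 60], "yaw": 0}, {"linear": [-45.2, 5.5, 100], "yaw": 0}, {"linear": [-45.2, 5.5, 140], "yaw": 0}, {"linear": [-45.2, 5.5, 170], "yaw": 0}, {"linear": [-45.2, 5.5, 190], "yaw": 0}, {"linear": [-45.2, 5.5, 202], "yaw": 0}, {"linear": [-45.2, 5.5, 202], "yaw": 0}]'

```text
time_s: 2.6
position: [0.4613, -0.2665, 0.0464]
ee_rot: [-179.9, -0.1, 95.0]
contact_force: [-0.4, -0.9, 0.8]
gripper_width: 0.0453
```

```bash
python3 -c "
from h import *
now((.462,-.267,.048,95))
t=cam('top');s=cam('scene')
crop(t['frame'],400,215,500,315,5,'g1t.png');crop(s['frame'],350,230,450,340,5,'g1s.png')
a=cv2.imread('pics/g1t.png');b=cv2.imread('pics/g1s.png')[:500];cv2.imwrite('pics/g1.png',cv2.resize(np.hstack([a,b]),None,fx=.8,fy=.8))
"
```

```text
2.6 pos [ 461.28 -266.49   46.45] rot [-1.7989e+02 -1.0000e-01  9.4960e+01] F [-0.4 -0.9  0.8] w 45.3
(0.462, -0.267, 0.048, 95) ([-0.6, 0.7, -1.6], np.float64(-0.04246523372989941))
```

View pics/g1.png

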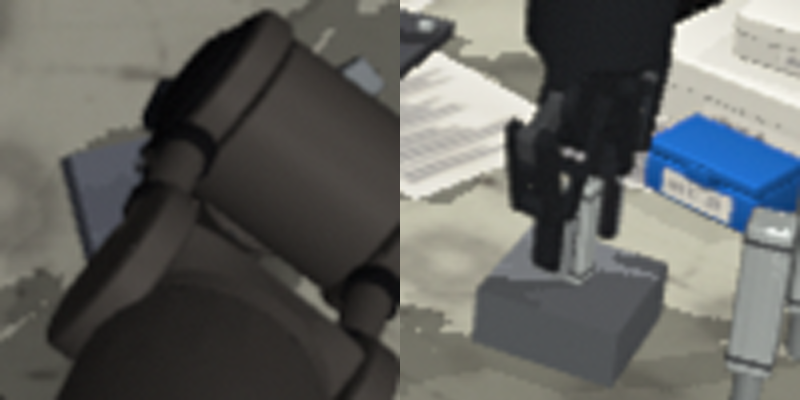

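Left half is the top view, where the arm hides the stand. Right half is the scene view: the fingers straddle the bar at crop (580,230). I will close.

>>> servo_tool --series '[{"linear": [0, 0, 0], "yaw": 0}, {"linear": [0, 0, 0], "yaw": 0}, {"linear": [0, 0, 0], "yaw": 0}, {"linear": [0, 0, 0], "yaw": 0}, {"linear": [0, 0, 0], "yaw": 0}, {"linear": [0, 0, 0], "yaw": 0}, {"linear": [0, 0, 0], "yaw": 0}, {"linear": [0, 0, 0], "yaw": 0}]' --claw 5 --newtons 90

```text
time_s: 3.5
position: [0.4632, -0.2679, 0.0498]
ee_rot: [179.8, 0.2, 95.0]
contact_force: [-0.4, 0.7, 7.4]
gripper_width: 0.0149
```

```bash
python3 -c "
from h import *
now((.462,-.267,.15,95))
s=cam('scene')
crop(s['frame'],350,230,450,340,5,'g2s.png')
"
```

```text
3.5 pos [ 463.23 -267.89   49.81] rot [1.7982e+02 1.7000e-01 9.4970e+01] F [-0.4  0.7  7.4] w 14.9
(0.462, -0.267, 0.15, 95) ([0.7, -0.8, -100.2], np.float64(-0.03235026170989386))
```

View pics/g2s.png

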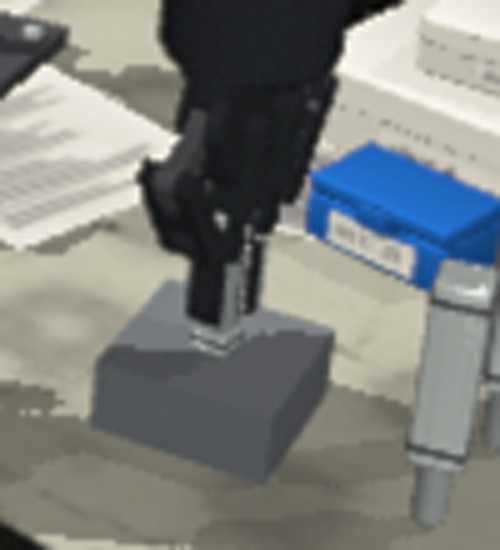

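>>> servo_tool --series '[{"linear": [0, 0, -10], "yaw": 0}, {"linear": [0, 0, -20], "yaw": 0}, {"linear": [0, 0, -30], "yaw": 0}, {"linear": [0, 0, -50], "yaw": 0}, {"linear": [0, 0, -75], "yaw": 0}, {"linear": [0, 0, -100], "yaw": 0}, {"linear": [0, 0, -120], "yaw": 0}, {"linear": [0, 0, -120], "yaw": 0}]'

```text
time_s: 4.35
position: [0.4641, -0.2685, 0.1732]
ee_rot: [179.6, 0.4, 95.0]
contact_force: [0.4, 0.3, -2.0]
gripper_width: 0.0148
```

```bash
python3 -c "
from h import *
now()
s=cam('scene')
crop(s['frame'],350,180,450,340,5,'g3s.png')
now()
"
```

```text
4.35 pos [ 464.07 -268.53  173.18] rot [179.56   0.42  94.97] F [ 0.4  0.3 -2. ] w 14.8
4.4 pos [ 463.25 -267.9   171.19] rot [179.69   0.29  94.97] F [ 0.4 -0.9 -2.6] w 14.9
```

View pics/g3s.png

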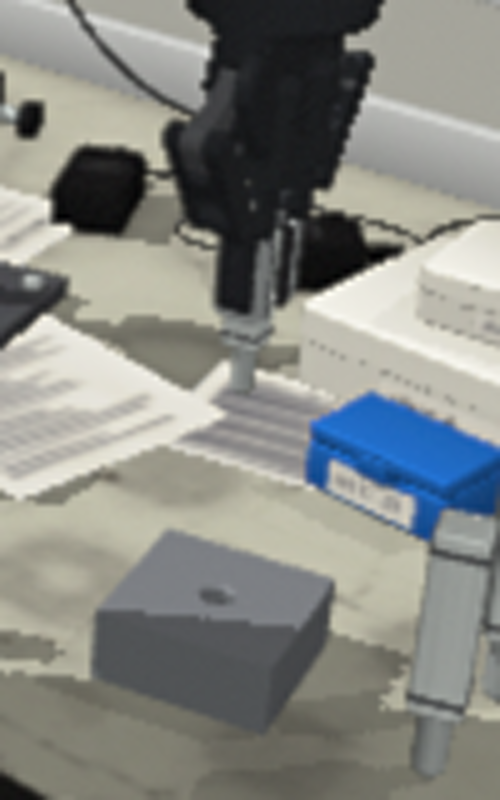

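```bash
python3 -c "
from h import *
import pickle
t,s=pickle.load(open('cams.pkl','rb'))
print('hole',ray(s,unc((217,596),5,350,180),.034))
for z in (.128,.130,.132,.134,.136): print(z, ray(s,unc((242,391),5,350,180),z), ray(s,unc((246,332),5,350,180),z+.024))
now((.4928,.0125,.25,35))
"
```

```text
hole [[ 0.46433794 -0.26691858  0.034     ]]
0.128 [[ 0.47689494 -0.26078647  0.128     ]] [[ 0.48309172 -0.25590941  0.152     ]]
0.13 [[ 0.47358583 -0.26278567  0.13      ]] [[ 0.47955944 -0.25804894  0.154     ]]
0.132 [[ 0.47027671 -0.26478487  0.132     ]] [[ 0.47602717 -0.26018847  0.156     ]]
0.134 [[ 0.4669676  -0.26678407  0.134     ]] [[ 0.4724949 -0.262328   0.158    ]]
0.136 [[ 0.46365848 -0.26878327  0.136     ]] [[ 0.46896263 -0.26446752  0.16      ]]
4.4 pos [ 463.25 -267.9   171.19] rot [179.69   0.29  94.97] F [ 0.4 -0.9 -2.6] w 14.9
(0.4928, 0.0125, 0.25, 35) ([276.4, 54.1, -79.9], np.float64(59.96612339693141))
```

```bash
python3 -c "
from h import *
now((.4468,-.0071,.17,23))
"
```

```text
4.4 pos [ 463.25 -267.9   171.19] rot [179.69   0.29  94.97] F [ 0.4 -0.9 -2.6] w 14.9
(0.4468, -0.0071, 0.17, 23) ([261.2, 6.2, -0.1], np.float64(71.96612339693141))
```

>>> servo_tool --series '[{"linear": [25, 0, 0], "yaw": 8}, {"linear": [65, 1, 0], "yaw": 16.5}, {"linear": [105, 2, 0], "yaw": 25}, {"linear": [145, 3, 0], "yaw": 33.5}, {"linear": [185, 4, 0], "yaw": 42}, {"linear": [220, 5, 0], "yaw": 50.5}, {"linear": [248, 6, 0], "yaw": 59}, {"linear": [261, 6, 0], "yaw": 67}]'

```text
time_s: 5.2
position: [0.4452, -0.0049, 0.1686]
ee_rot: [179.7, -0.1, 27.7]
contact_force: [0.5, -0.2, -1.4]
gripper_width: 0.0149
```

```bash
python3 -c "
from h import *
now((.4468,-.0071,.14,23))
"
```

```text
5.2 pos [445.2   -4.95 168.64] rot [ 1.7974e+02 -5.0000e-02  2.7730e+01] F [ 0.5 -0.2 -1.4] w 14.9
(0.4468, -0.0071, 0.14, 23) ([0.4, 2.5, 28.6], np.float64(4.731472885891293))
```

>>> servo_tool --series '[{"linear": [0.4, 2.5, 10], "yaw": 3}, {"linear": [0.4, 2.5, 22], "yaw": 4.7}, {"linear": [0.4, 2.5, 34], "yaw": 4.7}, {"linear": [0.4, 2.5, 43], "yaw": 4.7}, {"linear": [0.4, 2.5, 43], "yaw": 4.7}, {"linear": [0.4, 2.5, 43], "yaw": 4.7}, {"linear": [0.4, 2.5, 43], "yaw": 4.7}, {"linear": [0.4, 2.5, 43], "yaw": 4.7}]'

```text
time_s: 6.0
position: [0.4472, -0.0072, 0.1261]
ee_rot: [179.7, -0.1, 23.0]
contact_force: [0.7, 0.1, -1.2]
gripper_width: 0.0149
```

```bash
python3 -c "
from h import *
now((.4468,-.0071,.10,23))
s=cam('scene')
crop(s['frame'],260,165,360,285,6,'i1s.png')
now()
"
```

```text
6.0 pos [447.16  -7.24 126.11] rot [ 1.7971e+02 -1.2000e-01  2.3030e+01] F [ 0.7  0.1 -1.2] w 14.9
(0.4468, -0.0071, 0.1, 23) ([-0.3, -0.4, 26.1], np.float64(0.026447903231115788))
6.05 pos [447.11  -7.19 126.09] rot [ 1.7972e+02 -1.2000e-01  2.3030e+01] F [ 0.8  0.8 -1.4] w 14.8
```

View pics/i1s.png

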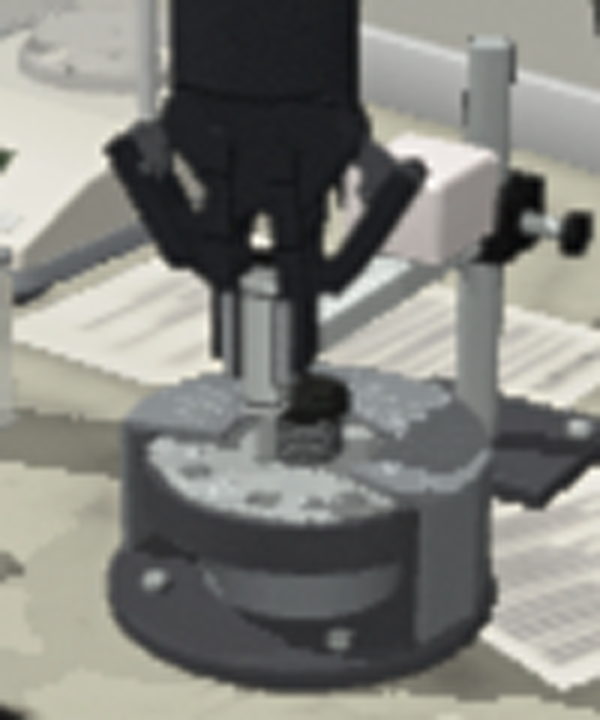

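```bash
python3 -c "
from h import *
import pickle
from scipy.optimize import least_squares
t,s=pickle.load(open('cams.pkl','rb'))
S=ray(s,unc([(350,498),(265,499),(195,470)],6,260,165),.07)
print(S)
for z in(.086,.088,.09): print('tip',ray(s,unc((267,459),6,260,165),z))
def f(p):
    a=p[2]-np.radians(45)*np.arange(3)
    return (np.c_[p[0]+.05*np.cos(a),p[1]+.05*np.sin(a)]-S[:,:2]).ravel()
r=least_squares(f,[.49,.01,np.radians(-110)]);print('sock fit',r.x[:2],np.degrees(r.x[2]),r.fun*1e3)
overlay(s,(260,165,360,285),1,'x.png',[])
c=dict(s); c['frame']=cam('scene')['frame']
J=jack((.4928,.0125),11.5,-111.9)+[(circ((.4472,-.0072),.005,.094),(0,255,0))]
overlay(c,(260,225,360,285),8,'i2s.png',J)
"
```

```text
[[ 0.47508776 -0.03087387  0.07      ]
 [ 0.44921403 -0.00680725  0.07      ]
 [ 0.44728999  0.03321668  0.07      ]]
tip [[ 0.45328625 -0.0037635   0.086     ]]
tip [[ 0.45036714 -0.00666354  0.088     ]]
tip [[ 0.44744804 -0.00956358  0.09      ]]
sock fit [0.4939567  0.01487496] -111.00422527560711 [ 0.94709792 -0.9288685  -0.93610423  1.3487498  -0.01099082 -0.41988002]
```

View pics/i2s.png

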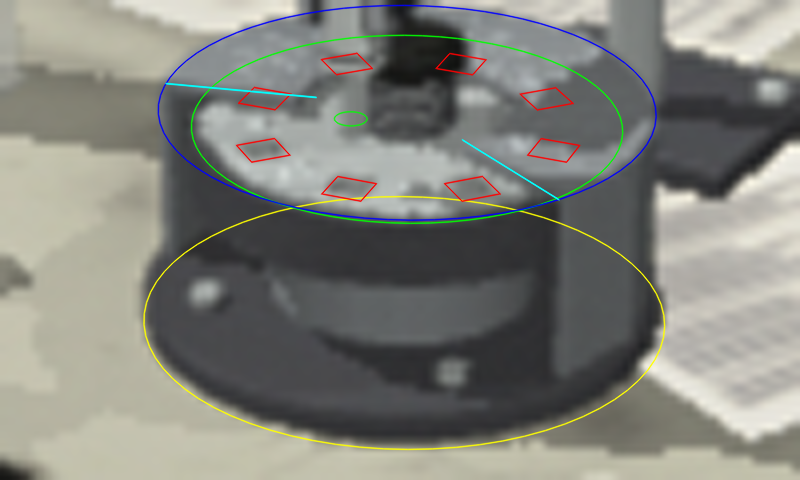

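>>> servo_tool --series '[{"linear": [0.5, -0.4, 5], "yaw": 0}, {"linear": [0.5, -0.4, 12], "yaw": 0}, {"linear": [0.5, -0.4, 16], "yaw": 0}, {"linear": [0.5, -0.4, 18], "yaw": 0}, {"linear": [0.5, -0.4, 20], "yaw": 0}, {"linear": [0.5, -0.4, 22], "yaw": 0}, {"linear": [0.5, -0.4, 22], "yaw": 0}, {"linear": [0.5, -0.4, 22], "yaw": 0}]'

```text
time_s: 6.9
position: [0.4471, -0.0067, 0.1039]
ee_rot: [179.7, -0.1, 23.0]
contact_force: [-1.3, 0.2, -2.3]
gripper_width: 0.0149
```

>>> servo_tool --series '[{"linear": [0, 0, 3], "yaw": 0}, {"linear": [0, 0, 6], "yaw": 0}, {"linear": [0, 0, 8], "yaw": 0}, {"linear": [0, 0, 10], "yaw": 0}, {"linear": [0, 0, 12], "yaw": 0}, {"linear": [0, 0, 13], "yaw": 0}, {"linear": [0, 0, 13], "yaw": 0}, {"linear": [0, 0, 13], "yaw": 0}]'

```text
time_s: 7.7
position: [0.4472, -0.0068, 0.0913]
ee_rot: [179.7, -0.1, 23.0]
contact_force: [-3.0, -0.7, 4.5]
gripper_width: 0.0146
```

```bash
python3 -c "
from h import *
s=cam('scene')
crop(s['frame'],260,165,360,285,6,'i3s.png')
now()
"
```

```text
7.75 pos [447.21  -6.77  91.25] rot [ 1.7973e+02 -9.0000e-02  2.3030e+01] F [-3.1 -1.2  5.5] w 14.9
```

View pics/i3s.png

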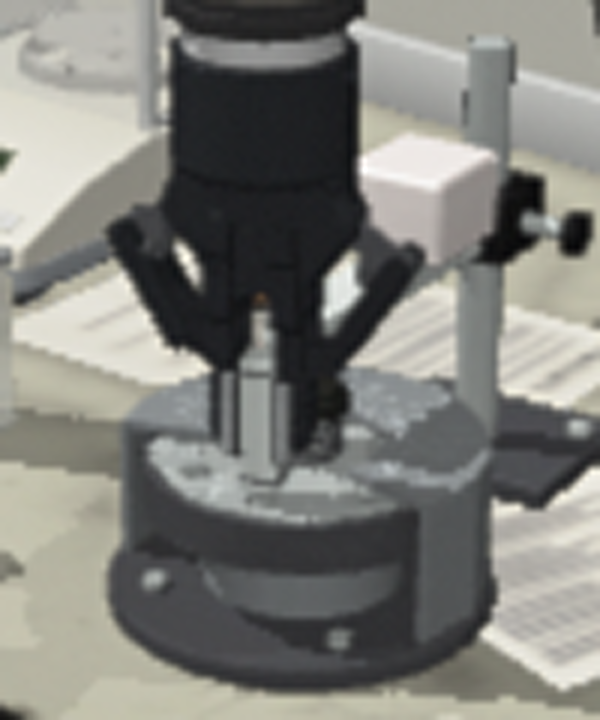

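>>> servo_tool --series '[{"linear": [-0.4, -2.6, -1.5], "yaw": 3}, {"linear": [-0.2, -5.2, -1.5], "yaw": 6}, {"linear": [0.1, -7.8, -1.5], "yaw": 9}, {"linear": [0.6, -10.4, -1.5], "yaw": 12}, {"linear": [1.2, -12.9, -1.5], "yaw": 15}, {"linear": [2.0, -15.4, -1.5], "yaw": 18}, {"linear": [2.8, -17.9, -1.5], "yaw": 21}, {"linear": [3.8, -20.3, -1.5], "yaw": 24}]'

```text
time_s: 8.55
position: [0.4427, 0.0117, 0.0928]
ee_rot: [179.6, -0.2, -1.0]
contact_force: [-3.5, -10.8, 3.1]
gripper_width: 0.0148
```

```bash
cat >> h.py <<'E'
def fr(c=(.4928,.0128)):
    """state in polar form about axis c"""
    from plant import robot
    st=robot.get_state(); p=np.array(st["position"]);d=p[:2]-np.array(c); r=np.hypot(*d); a=np.arctan2(d[1],d[0])
    F=np.array(st["contact_force"]); ur=d/r; uc=np.array([np.sin(a),-np.cos(a)])
    print("t",round(st["time_s"],2),"r",round(r*1e3,2),"phi",round(np.degrees(a),2),"win",round((np.degrees(a)+168.5+180)%360-180,2),"psi-phi",round((st["ee_rot"][2]-np.degrees(a))%360,2),"z",round(p[2]*1e3,2),"rot",np.round(st["ee_rot"],2),"F out %.1f cw %.1f z %.1f"%(F[:2]@ur,F[:2]@uc,F[2]),"w",round(st["gripper_width"]*1e3,1))
def arc(r,dphi,n=8,dout=0,dz=0):
    for i in range(1,n+1):
        t=np.radians(dphi*i/n); print([round(float(r*(1-np.cos(t))-dout),1),round(float(-r*np.sin(t)),1),dz],round(dphi*i/n,1))
E
python3 -c "
from h import *
fr();arc(50,40)
"
```

```text
t 8.55 r 50.12 phi -178.72 win -10.22 psi-phi 177.69 z 92.8 rot [179.6   -0.18  -1.03] F out 3.7 cw -10.7 z 3.1 w 14.8
[0.2, -4.4, 0] 5.0
[0.8, -8.7, 0] 10.0
[1.7, -12.9, 0] 15.0
[3.0, -17.1, 0] 20.0
[4.7, -21.1, 0] 25.0
[6.7, -25.0, 0] 30.0
[9.0, -28.7, 0] 35.0
[11.7, -32.1, 0] 40.0
```

```bash
cat >> h.py <<'E'
def arcw(dphi,n=8,r=.0505,c=(.4928,.0128),dz=0,steps=None,dpsi=0):
    from plant import robot
    st=robot.get_state(); p=np.array(st["position"]);d=p[:2]-np.array(c);a=np.degrees(np.arctan2(d[1],d[0]))
    out=[]
    for x in (steps or [dphi*i/n for i in range(1,n+1)]):
        f=np.radians(a-x); s,y=shift(st,(c[0]+r*np.cos(f),c[1]+r*np.sin(f),p[2]+dz),a-x+180+dpsi)
        out.append('{"linear": [%.1f, %.1f, %.1f], "yaw": %.1f}'%(*s,y))
    print("["+", ".join(out)+"]")
E
python3 -c "
from h import *
arcw(42)
"
```

```text
[{"linear": [-0.4, -4.6, -0.0], "yaw": 2.9}, {"linear": [0.1, -9.2, -0.1], "yaw": 8.2}, {"linear": [1.0, -13.8, -0.1], "yaw": 13.4}, {"linear": [2.2, -18.2, -0.1], "yaw": 18.7}, {"linear": [3.9, -22.5, -0.1], "yaw": 23.9}, {"linear": [6.0, -26.6, -0.2], "yaw": 29.2}, {"linear": [8.4, -30.6, -0.2], "yaw": 34.4}, {"linear": [11.2, -34.3, -0.2], "yaw": 39.7}]
```

>>> servo_tool --series '[{"linear": [-0.4, -4.6, 0], "yaw": 3}, {"linear": [0.1, -9.2, 0], "yaw": 8.2}, {"linear": [1.0, -13.8, 0], "yaw": 13.4}, {"linear": [2.2, -18.2, 0], "yaw": 18.7}, {"linear": [3.9, -22.5, 0], "yaw": 24}, {"linear": [6.0, -26.6, 0], "yaw": 29.2}, {"linear": [8.4, -30.6, 0], "yaw": 34.4}, {"linear": [11.2, -34.3, 0], "yaw": 39.7}]'

```text
time_s: 9.35
position: [0.453, 0.0447, 0.0926]
ee_rot: [179.6, -0.3, -40.9]
contact_force: [-7.9, -8.0, 7.8]
gripper_width: 0.0148
```

```bash
python3 -c "
from h import *
fr();arcw(6)
"
```

```text
t 9.35 r 50.99 phi 141.32 win -50.18 psi-phi 177.79 z 92.56 rot [179.57  -0.32 -40.89] F out 1.2 cw -11.2 z 7.8 w 14.8
[{"linear": [0.5, -0.7, -0.0], "yaw": -1.5}, {"linear": [0.5, -1.3, -0.0], "yaw": -0.7}, {"linear": [0.5, -2.0, -0.0], "yaw": 0.0}, {"linear": [0.5, -2.7, -0.0], "yaw": 0.8}, {"linear": [0.5, -3.3, -0.0], "yaw": 1.5}, {"linear": [0.5, -4.0, -0.0], "yaw": 2.3}, {"linear": [0.5, -4.6, -0.0], "yaw": 3.0}, {"linear": [0.6, -5.3, -0.0], "yaw": 3.8}]
```

>>> servo_tool --series '[{"linear": [0, 1.5, 0], "yaw": 0}, {"linear": [0, 1.5, -3], "yaw": 0}, {"linear": [0, 1.5, -8], "yaw": 0}, {"linear": [0, 1.5, -15], "yaw": 0}, {"linear": [0, 1.5, -23], "yaw": 0}, {"linear": [-5, 1.5, -32], "yaw": 0}, {"linear": [-15, 1.5, -40], "yaw": 0}, {"linear": [-25, 1.5, -45], "yaw": 0}]'

```text
time_s: 10.15
position: [0.4326, 0.0609, 0.1384]
ee_rot: [179.6, -0.4, -40.9]
contact_force: [0.3, -0.3, -2.1]
gripper_width: 0.0147
```

```bash
python3 -c "
from h import *
fr()
s=cam('scene');t=cam('top')
crop(s['frame'],260,205,360,285,8,'k1s.png'); crop(t['frame'],285,215,365,295,8,'k1t.png')
"
```

```text
t 10.15 r 77.03 phi 141.36 win -50.14 psi-phi 177.74 z 138.38 rot [179.61  -0.35 -40.9 ] F out -0.4 cw -0.0 z -2.1 w 14.7
```

View pics/k1s.png

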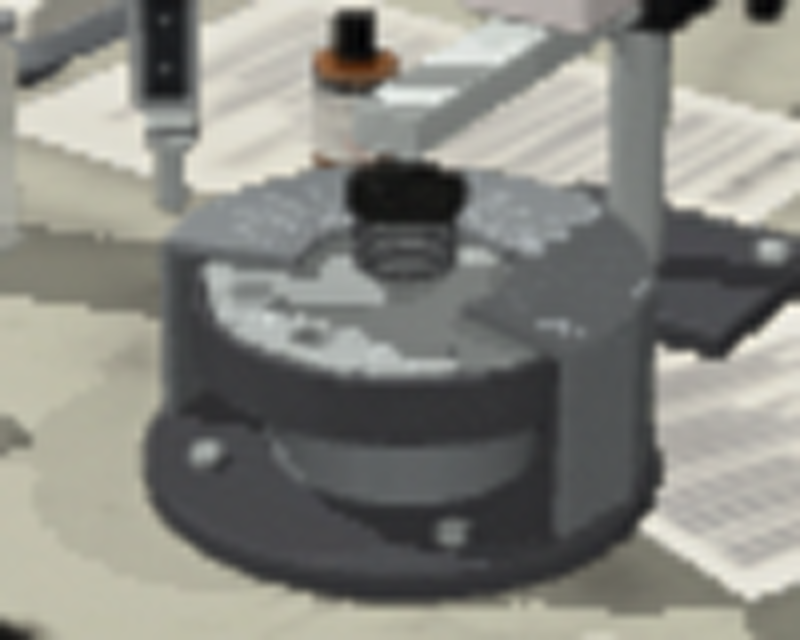

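View pics/k1t.png

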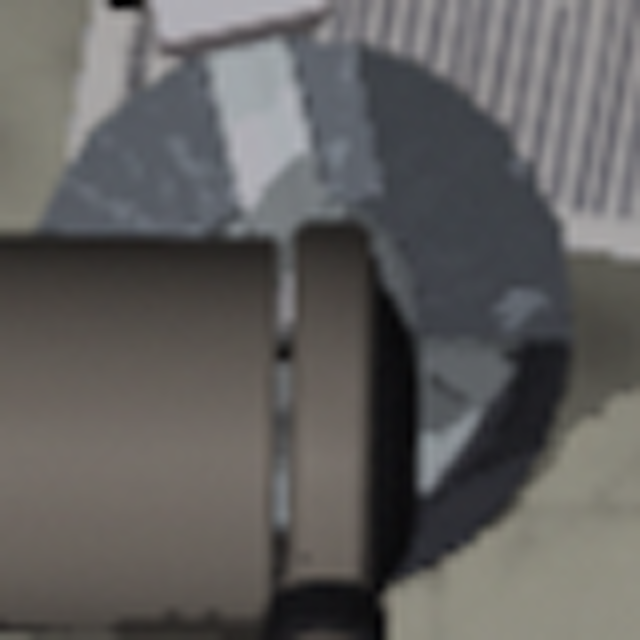

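```bash
python3 -c "
from h import *
import pickle
t,s=pickle.load(open('cams.pkl','rb'))
S=np.r_[ray(s,unc([(253,292),(310,333),(435,345)],8,260,205),.07),ray(t,unc([(450,395)],8,285,215),.07)]
for c in((.4928,.0128),(.4939,.0145)):
  d=S[:,:2]-c; print(np.hypot(*d.T)*1e3, (np.degrees(np.arctan2(d[:,1],d[:,0]))+168.5+180)%360-180)
s['frame']=cam('scene')['frame']
overlay(s,(260,205,360,285),8,'k2s.png',jack((.4934,.0136),11.5,-168.5-4.))
"
```

```text
[49.67118492 47.34265153 44.87947751 52.2683212 ] [-48.40725314  -6.73077589  44.31029951  45.56846183]
[49.57103841 48.60661393 46.90383635 54.29316667] [-46.07193246  -4.84127708  44.3657451   45.5694425 ]
```

View pics/k2s.png

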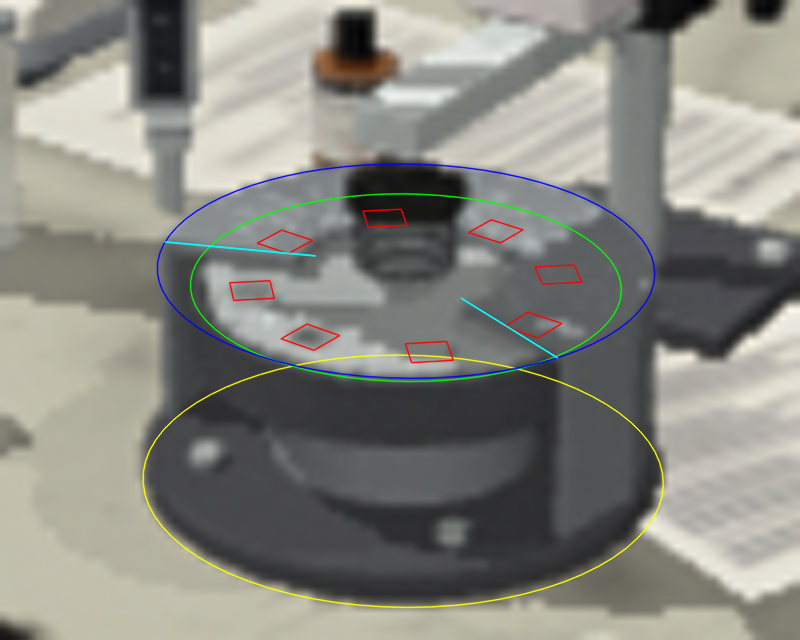

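```bash
python3 -c "
from h import *
now(*[(.493+r*np.cos(np.radians(f)),.0131+r*np.sin(np.radians(f)),z,f+180) for f,r,z in((155,.07,.138),(175,.065,.138),(195,.062,.138),(215,.058,.136),(232.5,.05,.134),(232.5,.05,.11))])
"
```

```text
10.3 pos [432.63  60.93 137.87] rot [179.6   -0.35 -40.82] F [ 0.8  0.2 -2.6] w 14.8
(np.float64(0.4295584549074345), np.float64(0.04268327832184897), 0.138, 335) ([9.6, 15.8, 0.0], np.float64(-15.81914774595441))
(np.float64(0.4282473446240365), np.float64(0.018765123278597785), 0.138, 355) ([24.2, 34.8, 0.3], np.float64(-35.81914774595441))
(np.float64(0.43311259877007774), np.float64(-0.0029467807963562895), 0.138, 375) ([42.1, 48.0, 0.5], np.float64(-55.81914774595441))
(np.float64(0.44548918143123845), np.float64(-0.020167433308360676), 0.136, 395) ([62.7, 52.9, 2.6], np.float64(-75.81914774595441))
(np.float64(0.46256192854956396), np.float64(-0.02656766701456175), 0.134, 412.5) ([79.8, 46.6, 4.7], np.float64(-93.31914774595441))
(np.float64(0.46256192854956396), np.float64(-0.02656766701456175), 0.11, 412.5) ([79.7, 46.5, 28.7], np.float64(-93.31914774595441))
```

>>> servo_tool --series '[{"linear": [3, 8, 0], "yaw": -8}, {"linear": [9.6, 16, 0], "yaw": -16}, {"linear": [16, 25, 0], "yaw": -24.5}, {"linear": [24, 34.8, 0], "yaw": -33}, {"linear": [33, 42, 0], "yaw": -41.5}, {"linear": [42, 48, 0], "yaw": -50}, {"linear": [52, 51, 1], "yaw": -58.5}, {"linear": [60, 52.5, 1], "yaw": -67}]'

```text
time_s: 11.1
position: [0.4438, -0.0186, 0.1372]
ee_rot: [179.5, 0.3, 26.5]
contact_force: [-0.3, -0.4, -2.1]
gripper_width: 0.0149
```

```bash
python3 -c "
from h import *
now((.4626,-.0266,.128,52.5),(.4626,-.0266,.104,52.5))
"
```

```text
11.1 pos [443.78 -18.64 137.18] rot [179.54   0.27  26.51] F [-0.3 -0.4 -2.1] w 14.9
(0.4626, -0.0266, 0.128, 52.5) ([13.3, 15.4, 9.2], np.float64(-25.99207092450837))
(0.4626, -0.0266, 0.104, 52.5) ([13.4, 15.3, 33.2], np.float64(-25.99207092450837))
```

>>> servo_tool --series '[{"linear": [4, 5, 0], "yaw": -8.5}, {"linear": [8, 10, 3], "yaw": -17}, {"linear": [13.3, 15.3, 8], "yaw": -26}, {"linear": [13.3, 15.3, 16], "yaw": -26}, {"linear": [13.3, 15.3, 20], "yaw": -26}, {"linear": [13.3, 15.3, 20], "yaw": -26}, {"linear": [13.3, 15.3, 20], "yaw": -26}, {"linear": [13.3, 15.3, 20], "yaw": -26}]'

```text
time_s: 11.9
position: [0.4625, -0.0265, 0.1175]
ee_rot: [179.7, 0.4, 52.5]
contact_force: [0.3, -0.3, -1.8]
gripper_width: 0.0152
```

```bash
python3 -c "
from h import *
now((.4626,-.0266,.104,52.5));fr()
s=cam('scene')
crop(s['frame'],260,205,360,285,8,'l1s.png')
"
```

```text
11.9 pos [462.51 -26.51 117.49] rot [179.68   0.44  52.46] F [ 0.3 -0.3 -1.8] w 15.2
(0.4626, -0.0266, 0.104, 52.5) ([0.1, 0.1, 13.5], np.float64(-0.04303478025897789))
t 11.9 r 49.62 phi -127.62 win 40.88 psi-phi 180.08 z 117.49 rot [179.68   0.44  52.46] F out 0.0 cw -0.4 z -1.8 w 15.2
```

View pics/l1s.png

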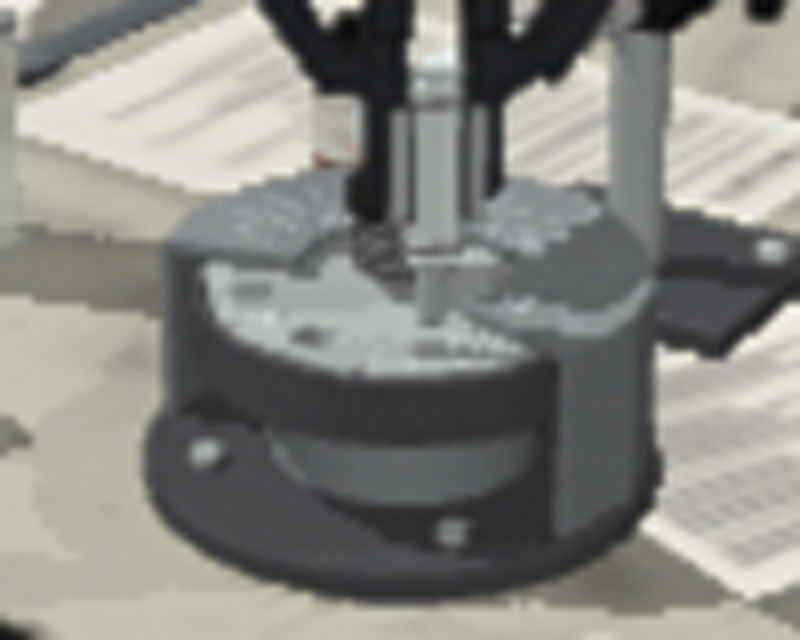

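```bash
python3 -c "
from h import *
import pickle
t,s=pickle.load(open('cams.pkl','rb'))
f=lambda X:((proj(s,X)-[260,205]+.5)*8-.5).round()
print('tip',f([.4625,-.0265,.0783]),'sock',f([.4626,-.0266,.07]))
print('socket seen',ray(s,unc((432,347),8,260,205),.07)); 
for z in (.075,.077,.0783): print(ray(s,unc((432,323),8,260,205),z))
"
```

```text
tip [[429. 328.]] sock [[429. 352.]]
socket seen [[ 0.46591787 -0.02462563  0.07      ]]
[[ 0.4707     -0.01992228  0.075     ]]
[[ 0.46777534 -0.02269084  0.077     ]]
[[ 0.46587431 -0.0244904   0.0783    ]]
```

>>> servo_tool --series '[{"linear": [0, 0, 4], "yaw": 0}, {"linear": [0, 0, 8], "yaw": 0}, {"linear": [0, 0, 10], "yaw": 0}, {"linear": [0, 0, 12], "yaw": 0}, {"linear": [0, 0, 14], "yaw": 0}, {"linear": [0, 0, 14], "yaw": 0}, {"linear": [0, 0, 14], "yaw": 0}, {"linear": [0, 0, 14], "yaw": 0}]'

```text
time_s: 12.75
position: [0.4627, -0.0267, 0.1036]
ee_rot: [179.7, 0.4, 52.5]
contact_force: [-0.5, -0.5, -1.1]
gripper_width: 0.0148
```

>>> servo_tool --series '[{"linear": [0, 0, 3], "yaw": 0}, {"linear": [0, 0, 6], "yaw": 0}, {"linear": [0, 0, 9], "yaw": 0}, {"linear": [0, 0, 11], "yaw": 0}, {"linear": [0, 0, 11], "yaw": 0}, {"linear": [0, 0, 11], "yaw": 0}, {"linear": [0, 0, 11], "yaw": 0}, {"linear": [0, 0, 11], "yaw": 0}]'

```text
time_s: 13.55
position: [0.4627, -0.0268, 0.0927]
ee_rot: [179.6, 0.4, 52.5]
contact_force: [0.3, -0.7, -1.9]
gripper_width: 0.0154
```

```bash
python3 -c "
from h import *
fr();arcw(36,r=.050,c=(.4928,.0131))
"
```

```text
t 13.55 r 49.73 phi -127.2 win 41.3 psi-phi 179.66 z 92.72 rot [179.65   0.42  52.47] F out 0.4 cw -0.6 z -1.9 w 15.4
[{"linear": [0.1, -3.9, -0.0], "yaw": 4.0}, {"linear": [0.5, -7.8, -0.1], "yaw": 8.5}, {"linear": [1.2, -11.7, -0.1], "yaw": 13.0}, {"linear": [2.3, -15.5, -0.1], "yaw": 17.5}, {"linear": [3.6, -19.2, -0.1], "yaw": 22.0}, {"linear": [5.2, -22.7, -0.2], "yaw": 26.5}, {"linear": [7.1, -26.2, -0.2], "yaw": 31.0}, {"linear": [9.2, -29.5, -0.2], "yaw": 35.5}]
```

>>> servo_tool --series '[{"linear": [0.1, -4, 0], "yaw": 4}, {"linear": [0.5, -7.8, 0], "yaw": 8.5}, {"linear": [1.2, -11.7, 0], "yaw": 13}, {"linear": [2.3, -15.5, 0], "yaw": 17.5}, {"linear": [3.6, -19.2, 0], "yaw": 22}, {"linear": [5.2, -22.7, 0], "yaw": 26.5}, {"linear": [7.1, -26.2, 0], "yaw": 31}, {"linear": [9.2, -29.5, 0], "yaw": 35.5}]'

```text
time_s: 14.35
position: [0.4457, -0.0037, 0.0931]
ee_rot: [179.2, 0.1, 16.8]
contact_force: [-1.0, -11.8, 0.6]
gripper_width: 0.0148
```

```bash
python3 -c "
from h import *
fr();arcw(28,r=.050,c=(.4928,.0131))
"
```

```text
t 14.35 r 49.93 phi -160.69 win 7.81 psi-phi 177.54 z 93.08 rot [1.7921e+02 1.0000e-01 1.6850e+01] F out 4.8 cw -10.8 z 0.6 w 14.8
[{"linear": [-0.0, -3.1, -0.0], "yaw": 0.7}, {"linear": [0.1, -6.1, -0.1], "yaw": 4.2}, {"linear": [0.4, -9.1, -0.1], "yaw": 7.7}, {"linear": [0.9, -12.2, -0.2], "yaw": 11.2}, {"linear": [1.6, -15.1, -0.2], "yaw": 14.7}, {"linear": [2.5, -18.1, -0.3], "yaw": 18.2}, {"linear": [3.5, -20.9, -0.3], "yaw": 21.7}, {"linear": [4.7, -23.7, -0.3], "yaw": 25.2}]
```

>>> servo_tool --series '[{"linear": [-0.4, -3, 0], "yaw": 1}, {"linear": [-0.4, -6.1, 0], "yaw": 4.5}, {"linear": [-0.1, -9.1, 0], "yaw": 8}, {"linear": [0.4, -12.2, 0], "yaw": 11.5}, {"linear": [1.1, -15.1, 0], "yaw": 15}, {"linear": [2.0, -18.1, 0], "yaw": 18.5}, {"linear": [3.0, -20.9, 0], "yaw": 22}, {"linear": [4.2, -23.7, 0], "yaw": 25.5}]'

```text
time_s: 15.15
position: [0.4424, 0.0184, 0.0931]
ee_rot: [179.0, -0.2, -8.7]
contact_force: [-3.5, -10.5, 3.2]
gripper_width: 0.0149
```

```bash
python3 -c "
from h import *
fr();arcw(18,r=.0505,c=(.4928,.0131))
s=cam('scene');crop(s['frame'],260,205,360,285,8,'m1s.png');fr()
"
```

```text
t 15.15 r 50.69 phi 173.64 win -17.86 psi-phi 177.64 z 93.08 rot [179.05  -0.22  -8.73] F out 2.3 cw -10.8 z 3.2 w 14.9
[{"linear": [0.1, -2.0, -0.0], "yaw": -0.5}, {"linear": [0.1, -4.0, -0.1], "yaw": 1.8}, {"linear": [0.2, -6.0, -0.1], "yaw": 4.0}, {"linear": [0.4, -7.9, -0.1], "yaw": 6.3}, {"linear": [0.7, -9.9, -0.2], "yaw": 8.5}, {"linear": [1.0, -11.8, -0.2], "yaw": 10.8}, {"linear": [1.4, -13.8, -0.2], "yaw": 13.0}, {"linear": [1.9, -15.7, -0.3], "yaw": 15.3}]
t 15.2 r 50.72 phi 173.14 win -18.36 psi-phi 177.95 z 93.09 rot [179.07  -0.22  -8.92] F out 1.4 cw -9.6 z 0.7 w 14.5
```

View pics/m1s.png

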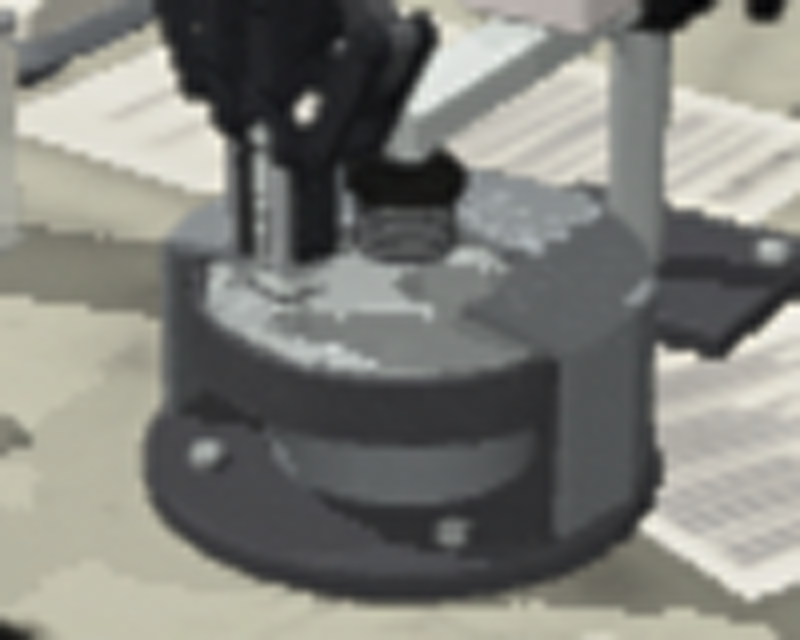

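>>> servo_tool --series '[{"linear": [0, -2, 0], "yaw": 0}, {"linear": [0.1, -4, 0], "yaw": 2}, {"linear": [0.2, -6, 0], "yaw": 4}, {"linear": [0.4, -8, 0], "yaw": 6.5}, {"linear": [0.7, -9.9, 0], "yaw": 9}, {"linear": [1.0, -11.8, 0], "yaw": 11}, {"linear": [1.4, -13.8, 0], "yaw": 13.5}, {"linear": [1.9, -15.7, 0], "yaw": 15.5}]'

```text
time_s: 16.0
position: [0.4457, 0.0325, 0.0931]
ee_rot: [178.9, -0.4, -24.5]
contact_force: [-4.8, -10.5, 4.5]
gripper_width: 0.0148
```

```bash
python3 -c "
from h import *
fr();arcw(17,r=.0505,c=(.4928,.0131))
"
```

```text
t 16.0 r 51.09 phi 157.34 win -34.16 psi-phi 178.21 z 93.06 rot [178.95  -0.4  -24.45] F out 0.4 cw -11.6 z 4.5 w 14.8
[{"linear": [0.4, -1.9, -0.0], "yaw": 0.0}, {"linear": [0.5, -3.8, -0.1], "yaw": 2.1}, {"linear": [0.6, -5.6, -0.1], "yaw": 4.3}, {"linear": [0.8, -7.5, -0.1], "yaw": 6.4}, {"linear": [1.0, -9.4, -0.2], "yaw": 8.5}, {"linear": [1.3, -11.2, -0.2], "yaw": 10.6}, {"linear": [1.7, -13.0, -0.2], "yaw": 12.8}, {"linear": [2.1, -14.9, -0.3], "yaw": 14.9}]
```

>>> servo_tool --series '[{"linear": [0.2, -1.9, 0], "yaw": 0}, {"linear": [0.3, -3.8, 0], "yaw": 2}, {"linear": [0.4, -5.6, 0], "yaw": 4}, {"linear": [0.6, -7.5, 0], "yaw": 6.5}, {"linear": [0.8, -9.4, 0], "yaw": 8.5}, {"linear": [1.1, -11.2, 0], "yaw": 10.5}, {"linear": [1.5, -13, 0], "yaw": 13}, {"linear": [1.9, -14.9, 0], "yaw": 15}]'

```text
time_s: 16.8
position: [0.4517, 0.0438, 0.093]
ee_rot: [178.8, -0.6, -39.5]
contact_force: [-6.9, -8.5, 6.5]
gripper_width: 0.0149
```

```bash
python3 -c "
from h import *
fr()
"
```

```text
t 16.8 r 51.46 phi 142.93 win -48.57 psi-phi 177.58 z 92.96 rot [178.82  -0.58 -39.49] F out 0.4 cw -10.9 z 6.5 w 14.9
```

>>> servo_tool --series '[{"linear": [0, 1.5, 0], "yaw": 0}, {"linear": [0, 1.5, -3], "yaw": 0}, {"linear": [0, 1.5, -8], "yaw": 0}, {"linear": [0, 1.5, -15], "yaw": 0}, {"linear": [0, 1.5, -23], "yaw": 0}, {"linear": [-5, 1.5, -32], "yaw": 0}, {"linear": [-15, 1.5, -40], "yaw": 0}, {"linear": [-20, 1.5, -45], "yaw": 0}]'

```text
time_s: 17.6
position: [0.4347, 0.0571, 0.1387]
ee_rot: [178.8, -0.6, -39.5]
contact_force: [-0.3, -0.1, -2.9]
gripper_width: 0.0147
```

```bash
python3 -c "
from h import *
fr()
s=cam('scene')
crop(s['frame'],260,205,360,285,8,'n1s.png')
overlay(s,(260,205,360,285),8,'n2s.png',jack((.4938,.0142),11.5,-168.5-2.5))
now(*[(.493+r*np.cos(np.radians(f)),.0131+r*np.sin(np.radians(f)),z,f+180) for f,r,z in((155,.07,.138),(175,.065,.138),(195,.062,.138),(215,.058,.136),(234,.05,.134),(234,.05,.11))])
"
```

```text
t 17.6 r 73.05 phi 142.65 win -48.85 psi-phi 177.88 z 138.66 rot [178.84  -0.59 -39.47] F out 0.2 cw -0.3 z -2.9 w 14.7
17.65 pos [434.68  57.4  139.11] rot [178.86  -0.61 -39.45] F [-0.9  0.1 -0.9] w 14.6
(np.float64(0.4295584549074345), np.float64(0.04268327832184897), 0.138, 335) ([5.4, 14.6, 1.5], np.float64(-14.445239836744804))
(np.float64(0.4282473446240365), np.float64(0.018765123278597785), 0.138, 355) ([19.6, 33.9, 2.0], np.float64(-34.445239836744804))
(np.float64(0.43311259877007774), np.float64(-0.0029467807963562895), 0.138, 375) ([37.1, 47.6, 2.5], np.float64(-54.445239836744804))
(np.float64(0.44548918143123845), np.float64(-0.020167433308360676), 0.136, 395) ([57.6, 52.9, 4.8], np.float64(-74.4452398367448))
(np.float64(0.46361073738537634), np.float64(-0.02735084971874737), 0.134, 414) ([76.1, 46.9, 6.9], np.float64(-93.4452398367448))
(np.float64(0.46361073738537634), np.float64(-0.02735084971874737), 0.11, 414) ([75.9, 46.5, 30.8], np.float64(-93.4452398367448))
```

View pics/n2s.png

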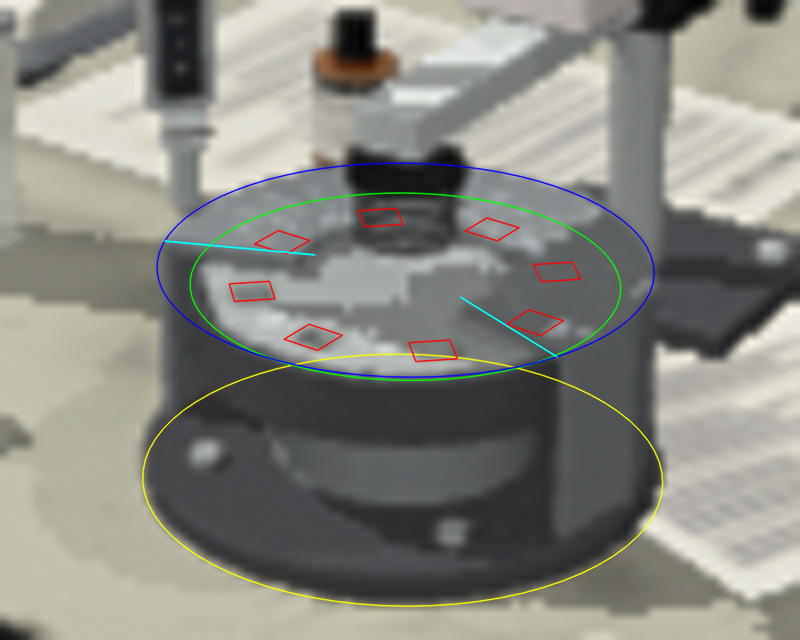

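>>> servo_tool --series '[{"linear": [3, 8, 0], "yaw": -8}, {"linear": [6, 16, 1], "yaw": -16}, {"linear": [13, 25, 1], "yaw": -24.5}, {"linear": [20, 34, 2], "yaw": -33}, {"linear": [29, 42, 2], "yaw": -41.5}, {"linear": [37, 47.5, 2.5], "yaw": -50}, {"linear": [47, 51, 3], "yaw": -58.5}, {"linear": [56, 52.5, 4], "yaw": -67}]'

```text
time_s: 18.45
position: [0.4444, -0.0191, 0.1368]
ee_rot: [179.0, 0.8, 27.9]
contact_force: [-0.2, -0.4, -1.6]
gripper_width: 0.0148
```

```bash
python3 -c "
from h import *
from scipy.spatial.transform import Rotation as Ro
from plant import robot
R=Ro.from_euler('xyz',robot.get_state()['ee_rot'],degrees=True).as_matrix();d=R[:,2]*39.2;print('tip rel TCP',d.round(2))
x,y=.4636-d[0]/1e3,-.02735-d[1]/1e3
now((x,y,.1175,54),(x,y,.104,54))
"
```

```text
tip rel TCP [ -0.18  -0.87 -39.19]
18.45 pos [444.43 -19.11 136.77] rot [179.     0.82  27.89] F [-0.2 -0.4 -1.6] w 14.8
(np.float64(0.46377862564483047), np.float64(-0.02648230286754135), 0.1175, 54) ([13.9, 15.2, 19.3], np.float64(-26.11237339828847))
(np.float64(0.46377862564483047), np.float64(-0.02648230286754135), 0.104, 54) ([14.1, 15.0, 32.8], np.float64(-26.11237339828847))
```

>>> servo_tool --series '[{"linear": [4, 5, 0], "yaw": -8.5}, {"linear": [9, 10, 4], "yaw": -17}, {"linear": [13.9, 15.2, 9], "yaw": -26}, {"linear": [13.9, 15.2, 16], "yaw": -26}, {"linear": [13.9, 15.2, 19.3], "yaw": -26}, {"linear": [13.9, 15.2, 19.3], "yaw": -26}, {"linear": [13.9, 15.2, 19.3], "yaw": -26}, {"linear": [13.9, 15.2, 19.3], "yaw": -26}]'

```text
time_s: 19.25
position: [0.4637, -0.0264, 0.1178]
ee_rot: [179.4, 1.2, 53.8]
contact_force: [-1.3, 0.3, -0.9]
gripper_width: 0.0149
```

```bash
python3 -c "
from h import *
fr();now()
s=cam('scene')
overlay(s,(260,205,360,285),8,'p1s.png',[(sqr((.4636+.0017,-.02735+.0013),.0065,.07,np.radians(54)),(0,0,255)),(circ((.4636+.0017,-.02735+.0013),.005,.0783+.005),(0,255,0))])
"
```

```text
t 19.25 r 48.77 phi -126.6 win 41.9 psi-phi 180.44 z 117.79 rot [179.44   1.17  53.84] F out 0.5 cw 1.2 z -0.9 w 14.9
19.25 pos [463.72 -26.35 117.79] rot [179.44   1.17  53.84] F [-1.3  0.3 -0.9] w 14.9
```

View pics/p1s.png

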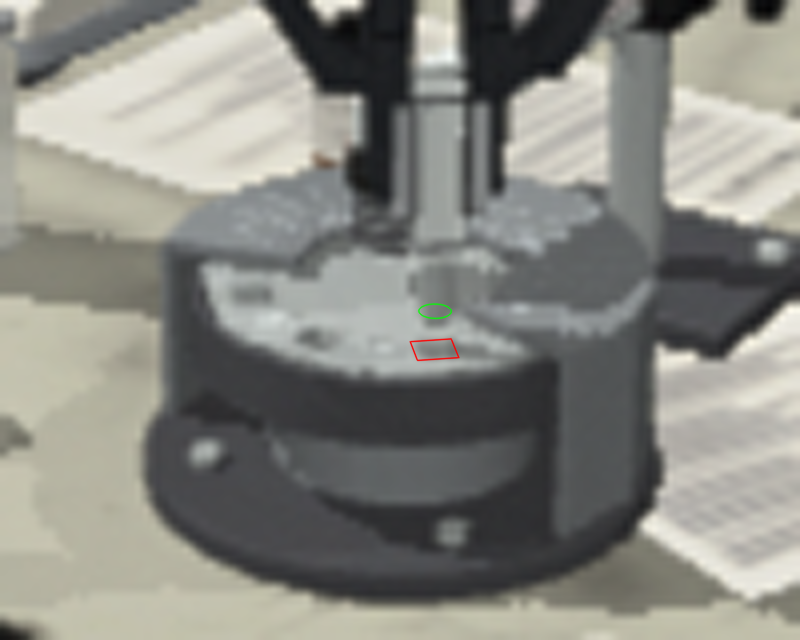

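The scene view shows the socket at crop (434,349) and the pin's nose at (435,323), directly above it as before. I will descend.

>>> servo_tool --series '[{"linear": [0, 0, 4], "yaw": 0}, {"linear": [0, 0, 8], "yaw": 0}, {"linear": [0, 0, 10], "yaw": 0}, {"linear": [0, 0, 12], "yaw": 0}, {"linear": [0, 0, 14], "yaw": 0}, {"linear": [0, 0, 14], "yaw": 0}, {"linear": [0, 0, 14], "yaw": 0}, {"linear": [0, 0, 14], "yaw": 0}]'

```text
time_s: 20.1
position: [0.4638, -0.0267, 0.1039]
ee_rot: [179.4, 1.2, 53.9]
contact_force: [-0.5, -0.2, -2.4]
gripper_width: 0.0148
```

>>> servo_tool --series '[{"linear": [0, 0, 3], "yaw": 0}, {"linear": [0, 0, 6], "yaw": 0}, {"linear": [0, 0, 9], "yaw": 0}, {"linear": [0, 0, 11], "yaw": 0}, {"linear": [0, 0, 11], "yaw": 0}, {"linear": [0, 0, 11], "yaw": 0}, {"linear": [0, 0, 11], "yaw": 0}, {"linear": [0, 0, 11], "yaw": 0}]'

```text
time_s: 20.9
position: [0.4638, -0.027, 0.093]
ee_rot: [179.4, 1.2, 53.9]
contact_force: [0.4, -0.1, -0.9]
gripper_width: 0.0149
```

```bash
python3 -c "
from h import *
fr();arcw(14,r=.0498,c=(.4928,.0131))
"
```

```text
t 20.9 r 49.21 phi -126.07 win 42.43 psi-phi 179.93 z 93.01 rot [179.42   1.16  53.85] F out -0.2 cw -0.4 z -0.9 w 14.9
[{"linear": [-0.3, -1.5, -0.0], "yaw": 1.5}, {"linear": [-0.3, -3.0, -0.0], "yaw": 3.2}, {"linear": [-0.2, -4.6, -0.0], "yaw": 5.0}, {"linear": [-0.0, -6.1, -0.1], "yaw": 6.7}, {"linear": [0.2, -7.6, -0.1], "yaw": 8.5}, {"linear": [0.4, -9.1, -0.1], "yaw": 10.2}, {"linear": [0.7, -10.6, -0.1], "yaw": 12.0}, {"linear": [1.1, -12.1, -0.1], "yaw": 13.7}]
```

>>> servo_tool --series '[{"linear": [-0.2, -1.6, 0], "yaw": 1.5}, {"linear": [-0.2, -3.2, 0], "yaw": 3.2}, {"linear": [-0.1, -4.8, 0], "yaw": 5}, {"linear": [0, -6.4, 0], "yaw": 6.7}, {"linear": [0.2, -8, 0], "yaw": 8.5}, {"linear": [0.4, -9.6, 0], "yaw": 10.2}, {"linear": [0.7, -11.1, 0], "yaw": 12}, {"linear": [1.1, -12.7, 0], "yaw": 14}]'

```text
time_s: 21.7
position: [0.4565, -0.0206, 0.0935]
ee_rot: [178.8, 0.9, 39.7]
contact_force: [4.3, -10.2, -4.7]
gripper_width: 0.0149
```

```bash
python3 -c "
from h import *
fr();arcw(14,r=.0502,c=(.4928,.0131))
"
```

```text
t 21.7 r 49.35 phi -137.34 win 31.16 psi-phi 177.09 z 93.51 rot [178.79   0.88  39.75] F out 3.7 cw -10.4 z -4.7 w 14.9
[{"linear": [-0.7, -1.5, -0.0], "yaw": -1.4}, {"linear": [-0.7, -3.0, -0.1], "yaw": 0.3}, {"linear": [-0.7, -4.6, -0.1], "yaw": 2.1}, {"linear": [-0.6, -6.1, -0.1], "yaw": 3.8}, {"linear": [-0.5, -7.6, -0.2], "yaw": 5.6}, {"linear": [-0.3, -9.1, -0.2], "yaw": 7.3}, {"linear": [-0.1, -10.7, -0.2], "yaw": 9.1}, {"linear": [0.2, -12.2, -0.3], "yaw": 10.8}]
```

>>> servo_tool --series '[{"linear": [-0.4, -1.6, 0], "yaw": 0}, {"linear": [-0.6, -3.2, 0], "yaw": 1.5}, {"linear": [-0.6, -4.8, 0], "yaw": 3}, {"linear": [-0.5, -6.4, 0], "yaw": 5}, {"linear": [-0.4, -8, 0], "yaw": 7}, {"linear": [-0.2, -9.6, 0], "yaw": 9}, {"linear": [0, -11.2, 0], "yaw": 11}, {"linear": [0.3, -12.8, 0], "yaw": 13}]'

```text
time_s: 22.5
position: [0.45, -0.0126, 0.0938]
ee_rot: [178.3, 0.5, 26.6]
contact_force: [3.2, -11.2, -2.2]
gripper_width: 0.0151
```

```bash
python3 -c "
from h import *
fr();arcw(12,r=.0504,c=(.4928,.0131))
"
```

```text
t 22.5 r 49.71 phi -149.32 win 19.18 psi-phi 175.96 z 93.83 rot [178.34   0.5   26.64] F out 3.0 cw -11.3 z -2.2 w 15.1
[{"linear": [-0.6, -1.3, -0.0], "yaw": -2.8}, {"linear": [-0.7, -2.6, -0.1], "yaw": -1.3}, {"linear": [-0.7, -3.9, -0.1], "yaw": 0.2}, {"linear": [-0.7, -5.2, -0.1], "yaw": 1.7}, {"linear": [-0.6, -6.5, -0.2], "yaw": 3.2}, {"linear": [-0.5, -7.9, -0.2], "yaw": 4.7}, {"linear": [-0.4, -9.2, -0.3], "yaw": 6.2}, {"linear": [-0.2, -10.5, -0.3], "yaw": 7.7}]
```

>>> servo_tool --series '[{"linear": [-0.4, -1.3, 0], "yaw": 0}, {"linear": [-0.6, -2.6, 0], "yaw": 0}, {"linear": [-0.6, -3.9, 0], "yaw": 1}, {"linear": [-0.6, -5.2, 0], "yaw": 2.5}, {"linear": [-0.5, -6.5, 0], "yaw": 4}, {"linear": [-0.4, -7.8, 0], "yaw": 5.5}, {"linear": [-0.3, -9.1, 0], "yaw": 7}, {"linear": [-0.1, -10.4, 0], "yaw": 8}]'

```text
time_s: 23.3
position: [0.4463, -0.0052, 0.0941]
ee_rot: [178.1, 0.2, 18.6]
contact_force: [2.1, -10.6, -1.2]
gripper_width: 0.015
```

```bash
python3 -c "
from h import *
fr();arcw(10,r=.0506,c=(.4928,.0131))
s=cam('scene');crop(s['frame'],275,195,355,255,10,'r1s.png');fr()
"
```

```text
t 23.3 r 49.88 phi -158.88 win 9.62 psi-phi 177.46 z 94.07 rot [178.05   0.2   18.58] F out 1.9 cw -10.7 z -1.2 w 15.0
[{"linear": [-0.6, -1.1, -0.0], "yaw": -1.6}, {"linear": [-0.7, -2.2, -0.1], "yaw": -0.4}, {"linear": [-0.7, -3.3, -0.1], "yaw": 0.9}, {"linear": [-0.6, -4.4, -0.1], "yaw": 2.1}, {"linear": [-0.6, -5.5, -0.2], "yaw": 3.4}, {"linear": [-0.5, -6.6, -0.2], "yaw": 4.6}, {"linear": [-0.4, -7.7, -0.3], "yaw": 5.9}, {"linear": [-0.3, -8.8, -0.3], "yaw": 7.1}]
t 23.35 r 49.9 phi -159.1 win 9.4 psi-phi 177.63 z 94.06 rot [178.06   0.2   18.53] F out 2.6 cw -10.1 z -0.9 w 15.0
```

View pics/r1s.png

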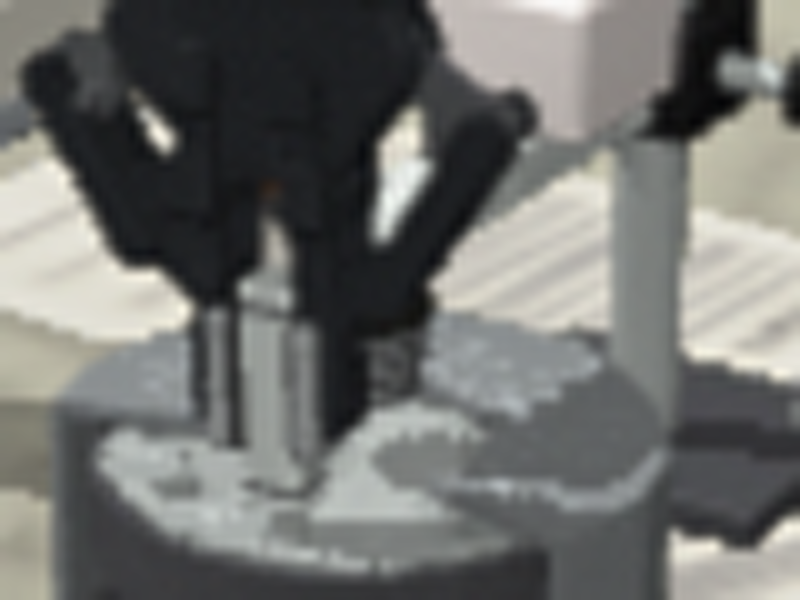

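>>> servo_tool --series '[{"linear": [-0.4, -1.2, 0.2], "yaw": 0}, {"linear": [-0.6, -2.4, 0.3], "yaw": 0.5}, {"linear": [-0.6, -3.6, 0.4], "yaw": 1.5}, {"linear": [-0.6, -4.8, 0.5], "yaw": 3}, {"linear": [-0.5, -6, 0.5], "yaw": 4.5}, {"linear": [-0.5, -7.2, 0.5], "yaw": 6}, {"linear": [-0.4, -8.4, 0.5], "yaw": 7.5}, {"linear": [-0.2, -9.6, 0.5], "yaw": 8.5}]'

```text
time_s: 24.15
position: [0.4437, 0.0022, 0.094]
ee_rot: [177.8, -0.2, 10.0]
contact_force: [-0.5, -11.4, 2.1]
gripper_width: 0.0147
```

```bash
python3 -c "
from h import *
fr();arcw(10,r=.0507,c=(.4928,.0131))
"
```

```text
t 24.15 r 50.24 phi -167.81 win 0.69 psi-phi 177.78 z 93.98 rot [ 1.7784e+02 -1.7000e-01  9.9700e+00] F out 2.8 cw -11.0 z 2.1 w 14.7
[{"linear": [-0.4, -1.1, -0.0], "yaw": -1.3}, {"linear": [-0.4, -2.2, -0.1], "yaw": -0.1}, {"linear": [-0.4, -3.3, -0.1], "yaw": 1.2}, {"linear": [-0.4, -4.4, -0.2], "yaw": 2.4}, {"linear": [-0.3, -5.5, -0.2], "yaw": 3.7}, {"linear": [-0.3, -6.6, -0.2], "yaw": 4.9}, {"linear": [-0.2, -7.7, -0.3], "yaw": 6.2}, {"linear": [-0.0, -8.8, -0.3], "yaw": 7.4}]
```

>>> servo_tool --series '[{"linear": [-0.3, -1.2, 0], "yaw": 0}, {"linear": [-0.4, -2.4, 0], "yaw": 0.5}, {"linear": [-0.4, -3.6, 0], "yaw": 1.5}, {"linear": [-0.4, -4.8, 0], "yaw": 3}, {"linear": [-0.3, -6, 0], "yaw": 4.5}, {"linear": [-0.3, -7.2, 0], "yaw": 6}, {"linear": [-0.1, -8.4, 0], "yaw": 7.5}, {"linear": [0.1, -9.6, 0], "yaw": 8.5}]'

```text
time_s: 24.95
position: [0.4423, 0.0099, 0.0941]
ee_rot: [177.7, -0.5, 1.4]
contact_force: [-0.3, -11.4, 1.1]
gripper_width: 0.0148
```

```bash
python3 -c "
from h import *
fr();arcw(10,r=.0508,c=(.4928,.0131))
"
```

```text
t 24.95 r 50.6 phi -176.7 win -8.2 psi-phi 178.11 z 94.1 rot [177.7   -0.51   1.41] F out 0.9 cw -11.4 z 1.1 w 14.8
[{"linear": [-0.2, -1.1, -0.0], "yaw": -1.0}, {"linear": [-0.2, -2.2, -0.1], "yaw": 0.3}, {"linear": [-0.2, -3.3, -0.1], "yaw": 1.5}, {"linear": [-0.2, -4.4, -0.2], "yaw": 2.8}, {"linear": [-0.1, -5.5, -0.2], "yaw": 4.0}, {"linear": [-0.0, -6.6, -0.3], "yaw": 5.3}, {"linear": [0.1, -7.7, -0.3], "yaw": 6.5}, {"linear": [0.2, -8.8, -0.4], "yaw": 7.8}]
```

```bash
python3 -c "
from h import *
s=cam('scene');crop(s['frame'],275,195,355,255,10,'r2s.png',.7);fr()
"
```

```text
t 25.0 r 50.61 phi -176.91 win -8.41 psi-phi 178.27 z 94.1 rot [177.71  -0.51   1.37] F out 0.9 cw -11.2 z 1.0 w 14.9
```

View pics/r2s.png

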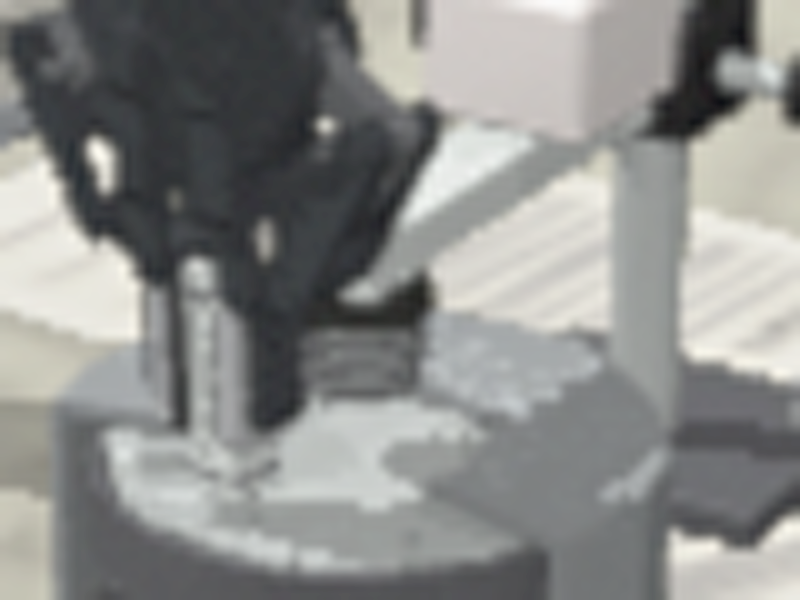

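>>> servo_tool --series '[{"linear": [-0.2, -1, 0], "yaw": 0}, {"linear": [-0.2, -2, 0], "yaw": 0.5}, {"linear": [-0.2, -3, 0], "yaw": 1.5}, {"linear": [-0.2, -4, 0], "yaw": 2.5}, {"linear": [-0.1, -5, 0], "yaw": 4}, {"linear": [0, -6, 0], "yaw": 5}, {"linear": [0.1, -7, 0], "yaw": 6}, {"linear": [0.2, -8, 0], "yaw": 7}]'

```text
time_s: 25.8
position: [0.442, 0.016, 0.0941]
ee_rot: [177.6, -0.8, -5.7]
contact_force: [-2.4, -12.7, 0.4]
gripper_width: 0.0149
```

```bash
python3 -c "
from h import *
fr();arcw(8,r=.0508,c=(.4928,.0131))
"
```

```text
t 25.8 r 50.9 phi 176.35 win -15.15 psi-phi 177.99 z 94.13 rot [177.57  -0.78  -5.67] F out 1.6 cw -12.8 z 0.4 w 14.9
[{"linear": [0.1, -0.9, -0.0], "yaw": -1.4}, {"linear": [0.0, -1.8, -0.1], "yaw": -0.4}, {"linear": [0.0, -2.7, -0.1], "yaw": 0.6}, {"linear": [0.1, -3.5, -0.1], "yaw": 1.6}, {"linear": [0.1, -4.4, -0.2], "yaw": 2.6}, {"linear": [0.1, -5.3, -0.2], "yaw": 3.6}, {"linear": [0.2, -6.2, -0.3], "yaw": 4.6}, {"linear": [0.3, -7.1, -0.3], "yaw": 5.6}]
```

>>> servo_tool --series '[{"linear": [0, -0.9, 0], "yaw": 0}, {"linear": [0, -1.8, 0], "yaw": 0.5}, {"linear": [0, -2.7, 0], "yaw": 1}, {"linear": [0, -3.6, 0], "yaw": 2}, {"linear": [0.1, -4.5, 0], "yaw": 3}, {"linear": [0.1, -5.4, 0], "yaw": 4}, {"linear": [0.2, -6.3, 0], "yaw": 5}, {"linear": [0.3, -7.2, 0], "yaw": 6}]'

```text
time_s: 26.6
position: [0.4423, 0.021, 0.0941]
ee_rot: [177.4, -1.0, -11.7]
contact_force: [-3.5, -14.7, 2.6]
gripper_width: 0.015
```

```bash
python3 -c "
from h import *
fr();arcw(6,r=.0509,c=(.4928,.0131))
"
```

```text
t 26.6 r 51.17 phi 170.77 win -20.73 psi-phi 177.53 z 94.09 rot [177.42  -0.98 -11.7 ] F out 1.1 cw -15.1 z 2.6 w 15.0
[{"linear": [0.2, -0.7, -0.0], "yaw": -2.1}, {"linear": [0.2, -1.3, -0.1], "yaw": -1.3}, {"linear": [0.2, -2.0, -0.1], "yaw": -0.6}, {"linear": [0.2, -2.7, -0.1], "yaw": 0.2}, {"linear": [0.2, -3.3, -0.1], "yaw": 0.9}, {"linear": [0.2, -4.0, -0.2], "yaw": 1.7}, {"linear": [0.2, -4.7, -0.2], "yaw": 2.4}, {"linear": [0.2, -5.3, -0.2], "yaw": 3.2}]
```

>>> servo_tool --series '[{"linear": [0, -0.8, 0], "yaw": 0}, {"linear": [0, -1.2, 0], "yaw": 0}, {"linear": [0, -1.6, 0], "yaw": 0.5}, {"linear": [0, -2, 0], "yaw": 1}, {"linear": [0, -2.4, 0], "yaw": 1}, {"linear": [0, -2.8, 0], "yaw": 1.5}, {"linear": [0, -3.2, 0], "yaw": 2}, {"linear": [0, -3.6, 0], "yaw": 2.5}]'

```text
time_s: 27.4
position: [0.4423, 0.0223, 0.0942]
ee_rot: [177.2, -1.1, -14.2]
contact_force: [-3.3, -15.0, 0.9]
gripper_width: 0.0148
```

```bash
python3 -c "
from h import *
fr()
"
```

```text
t 27.4 r 51.33 phi 169.36 win -22.14 psi-phi 176.43 z 94.15 rot [177.22  -1.07 -14.21] F out 0.5 cw -15.4 z 0.9 w 14.8
```

>>> servo_tool --series '[{"linear": [0, 1.5, 0], "yaw": 0}, {"linear": [0, 1.5, -3], "yaw": 0}, {"linear": [0, 1.5, -8], "yaw": 0}, {"linear": [0, 1.5, -15], "yaw": 0}, {"linear": [0, 1.5, -23], "yaw": 0}, {"linear": [-5, 1.5, -32], "yaw": 0}, {"linear": [-15, 1.5, -45], "yaw": 0}, {"linear": [-20, 1.5, -60], "yaw": 0}]'

```text
time_s: 28.2
position: [0.4209, 0.0292, 0.1544]
ee_rot: [177.2, -1.0, -14.2]
contact_force: [0.6, 0.6, -1.9]
gripper_width: 0.0148
```

```bash
python3 -c "
from h import *
fr();now((.425,-.10,.175,50),(.4625,-.2672,.17,95))
s=cam('scene');crop(s['frame'],255,165,355,285,6,'u1s.png')
"
```

```text
t 28.2 r 73.73 phi 167.12 win -24.38 psi-phi 178.68 z 154.45 rot [177.21  -0.99 -14.2 ] F out -0.4 cw 0.8 z -1.9 w 14.8
28.2 pos [420.92  29.24 154.45] rot [177.21  -0.99 -14.2 ] F [ 0.6  0.6 -1.9] w 14.8
(0.425, -0.1, 0.175, 50) ([36.0, 125.1, -13.9], np.float64(-64.19745577507231))
(0.4625, -0.2672, 0.17, 95) ([113.3, 277.5, -0.1], np.float64(-109.19745577507229))
```

View pics/u1s.png

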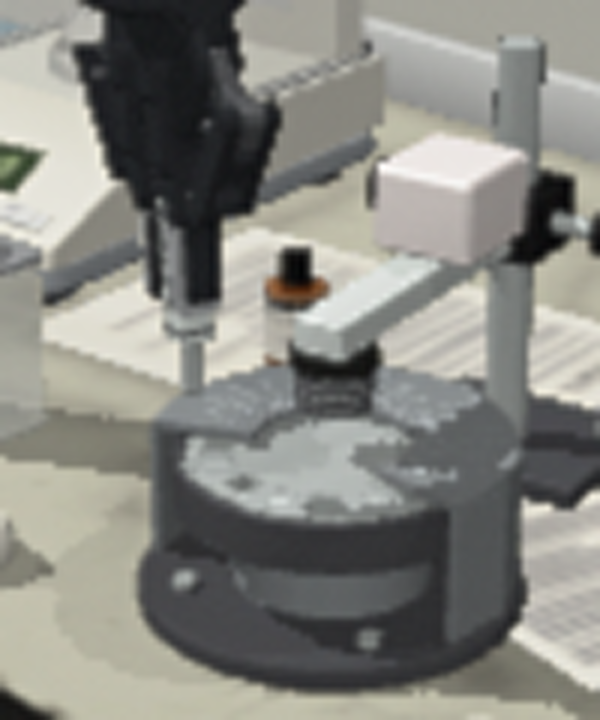

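>>> servo_tool --series '[{"linear": [4, 15, -8], "yaw": -8}, {"linear": [9, 40, -14], "yaw": -16}, {"linear": [18, 70, -14], "yaw": -24.5}, {"linear": [28, 100, -14], "yaw": -33}, {"linear": [36, 125, -14], "yaw": -41.5}, {"linear": [50, 155, -14], "yaw": -50}, {"linear": [65, 185, -13], "yaw": -58.5}, {"linear": [80, 212, -12], "yaw": -67}]'

```text
time_s: 29.05
position: [0.4472, -0.1963, 0.1809]
ee_rot: [177.8, 2.1, 53.1]
contact_force: [-0.6, 0.1, -1.9]
gripper_width: 0.0149
```

```bash
cat >> h.py <<'E'
def tipsh(xy,ztip,psi,L=.0392):
    from plant import robot
    from scipy.spatial.transform import Rotation as Ro
    st=robot.get_state(); e=st["ee_rot"]; R=Ro.from_euler("xyz",e,degrees=True).as_matrix(); d=R[:,2]*L
    p=np.array(st["position"]); print("tip now",(p+d).round(4),"rot",np.round(e,2),"shift",shift(st,(xy[0]-d[0],xy[1]-d[1],ztip-d[2]),psi))
E
python3 -c "
from h import *
now();tipsh((.463,-.267),.11,95)
"
```

```text
29.05 pos [ 447.18 -196.25  180.85] rot [177.79   2.07  53.08] F [-0.6  0.1 -1.9] w 14.9
tip now [ 0.4475 -0.1983  0.1417] rot [177.79   2.07  53.08] shift ([-44.5, 52.3, 35.4], np.float64(-41.92302973820108))
```

```bash
python3 -c "
from h import *
tipsh((.463,-.267),.065,95)
"
```

```text
tip now [ 0.4475 -0.1983  0.1417] rot [177.79   2.07  53.08] shift ([-42.8, 50.6, 80.3], np.float64(-41.92302973820108))
```

>>> servo_tool --series '[{"linear": [-18, 22, 10], "yaw": -8.5}, {"linear": [-36, 42, 25], "yaw": -17}, {"linear": [-43, 51, 45], "yaw": -25.5}, {"linear": [-42.8, 50.6, 65], "yaw": -34}, {"linear": [-42.8, 50.6, 76], "yaw": -42}, {"linear": [-42.8, 50.6, 80], "yaw": -42}, {"linear": [-42.8, 50.6, 80], "yaw": -42}, {"linear": [-42.8, 50.6, 80], "yaw": -42}]'

```text
time_s: 29.85
position: [0.4631, -0.265, 0.1052]
ee_rot: [179.7, 3.1, 95.0]
contact_force: [0.2, 0.7, -2.0]
gripper_width: 0.0147
```

```bash
python3 -c "
from h import *
now();tipsh((.463,-.267),.045,95)
s=cam('scene')
P=[(circ((.463,-.267),.00675,.034),(0,0,255)),(circ((.463,-.267),.005,.070),(0,255,0))]
overlay(s,(356,240,426,340),7,'v1s.png',P)
import pickle; t0,s0=pickle.load(open('cams.pkl','rb'))
"
```

```text
29.85 pos [ 463.09 -265.03  105.21] rot [179.68   3.06  94.97] F [ 0.2  0.7 -2. ] w 14.7
tip now [ 0.4635 -0.2671  0.0661] rot [179.68   3.06  94.97] shift ([1.3, -0.6, 21.0], np.float64(-0.03278134106631114))
```

View pics/v1s.png

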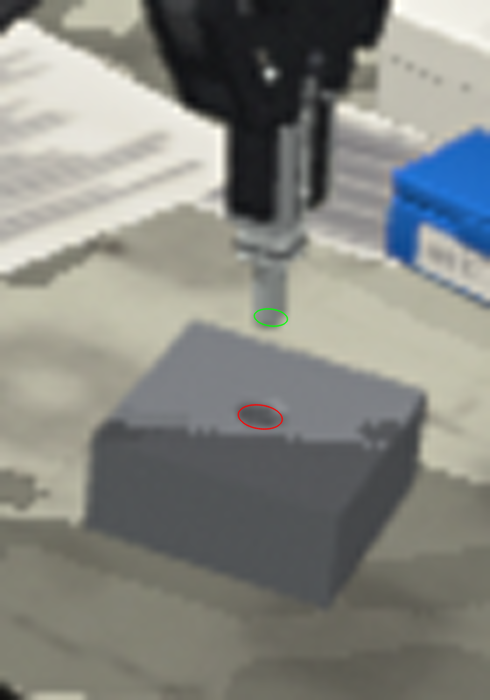

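```bash
python3 -c "
from h import *
for z in(.04,.028,.010): tipsh((.4637,-.2666),z,95)
"
```

```text
tip now [ 0.4636 -0.2671  0.0662] rot [179.67   3.07  95.  ] shift ([1.9, 0.0, 26.1], np.float64(0.0030700636868061792))
tip now [ 0.4636 -0.2671  0.0662] rot [179.67   3.07  95.  ] shift ([2.6, -0.0, 38.1], np.float64(0.0030700636868061792))
tip now [ 0.4636 -0.2671  0.0662] rot [179.67   3.07  95.  ] shift ([3.5, -0.1, 56.1], np.float64(0.0030700636868061792))
```

>>> servo_tool --series '[{"linear": [0.8, 0, 8], "yaw": 0}, {"linear": [1.4, 0, 16], "yaw": 0}, {"linear": [1.8, 0, 24], "yaw": 0}, {"linear": [2.1, 0, 29], "yaw": 0}, {"linear": [2.3, 0, 33], "yaw": 0}, {"linear": [2.5, 0, 37], "yaw": 0}, {"linear": [2.5, 0, 37], "yaw": 0}, {"linear": [2.5, 0, 37], "yaw": 0}]'

```text
time_s: 30.7
position: [0.4634, -0.2646, 0.0683]
ee_rot: [179.7, 3.1, 95.0]
contact_force: [-1.1, -0.2, -1.4]
gripper_width: 0.0149
```

```bash
python3 -c "
from h import *
now()
for z in(.014,.010): tipsh((.4637,-.2666),z,95)
s=cam('scene');crop(s['frame'],356,240,426,340,6,'v2s.png')
"
```

```text
30.7 pos [ 463.38 -264.61   68.28] rot [179.67   3.08  95.  ] F [-1.1 -0.2 -1.4] w 14.9
tip now [ 0.4638 -0.2667  0.0291] rot [179.67   3.08  95.  ] shift ([0.9, -0.2, 15.1], np.float64(-0.004551463135499034))
tip now [ 0.4638 -0.2667  0.0291] rot [179.67   3.08  95.  ] shift ([1.1, -0.2, 19.1], np.float64(-0.004551463135499034))
```

View pics/v2s.png

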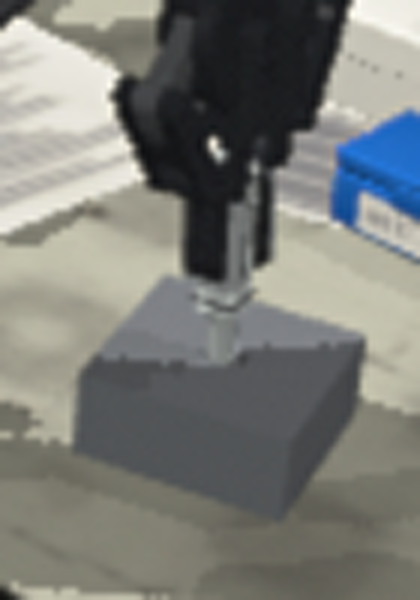

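>>> servo_tool --series '[{"linear": [0.2, -0.1, 3], "yaw": 0}, {"linear": [0.4, -0.1, 6], "yaw": 0}, {"linear": [0.6, -0.2, 9], "yaw": 0}, {"linear": [0.7, -0.2, 12], "yaw": 0}, {"linear": [0.9, -0.2, 15], "yaw": 0}, {"linear": [1, -0.2, 17], "yaw": 0}, {"linear": [1, -0.2, 18.5], "yaw": 0}, {"linear": [1, -0.2, 18.5], "yaw": 0}]'

```text
time_s: 31.55
position: [0.4636, -0.265, 0.0502]
ee_rot: [179.6, 3.1, 95.0]
contact_force: [-0.4, -2.4, 1.7]
gripper_width: 0.0155
```

>>> servo_tool --series '[{"linear": [0, 0, 0], "yaw": 0}, {"linear": [0, 0, 0], "yaw": 0}, {"linear": [0, 0, 0], "yaw": 0}, {"linear": [0, 0, 0], "yaw": 0}, {"linear": [0, 0, 0], "yaw": 0}, {"linear": [0, 0, 0], "yaw": 0}, {"linear": [0, 0, 0], "yaw": 0}, {"linear": [0, 0, 0], "yaw": 0}]' --claw 42

```text
time_s: 32.35
position: [0.4636, -0.265, 0.0502]
ee_rot: [179.6, 3.1, 95.0]
contact_force: [0.3, -0.6, 0.3]
gripper_width: 0.042
```

```bash
python3 -c "
from h import *
now((.4636,-.265,.16))
s=cam('scene');crop(s['frame'],356,240,426,340,6,'w1s.png')
"
```

```text
32.35 pos [ 463.61 -264.99   50.23] rot [179.62   3.13  94.99] F [ 0.3 -0.6  0.3] w 42.0
(0.4636, -0.265, 0.16) ([-6.0, 0.7, -109.6], None)
```

View pics/w1s.png

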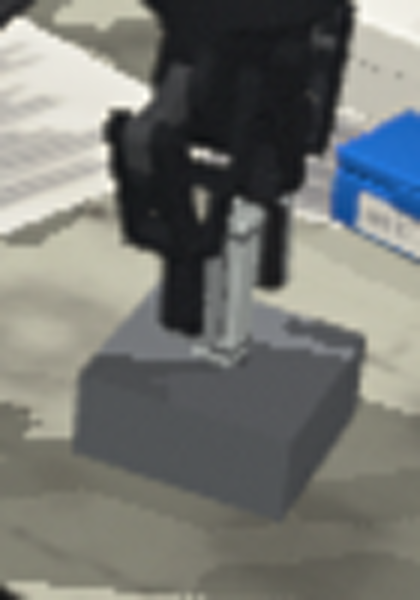

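The bar stands with its shoulder on the block at crop (220,352), and both fingers are clear of it. I will retreat straight up.

>>> servo_tool --series '[{"linear": [-0.5, 0, -8], "yaw": 0}, {"linear": [-1, 0, -20], "yaw": 0}, {"linear": [-2, 0, -40], "yaw": 0}, {"linear": [-4, 0, -70], "yaw": 0}, {"linear": [-6, 0, -110], "yaw": 0}, {"linear": [-8, 0, -150], "yaw": 0}, {"linear": [-9, 0, -180], "yaw": 0}, {"linear": [-9, 0, -180], "yaw": 0}]'

```text
time_s: 33.2
position: [0.4641, -0.2655, 0.2365]
ee_rot: [179.2, 3.5, 95.0]
contact_force: [-0.1, -0.3, -0.4]
gripper_width: 0.0421
```

```bash
python3 -c "
from h import *
now((.40,-.12,.23))
"
```

```text
33.2 pos [ 464.15 -265.48  236.48] rot [179.17   3.53  94.98] F [-0.1 -0.3 -0.4] w 42.1
(0.4, -0.12, 0.23) ([150.6, -51.2, -3.6], None)
```

>>> servo_tool --series '[{"linear": [30, -10, -1], "yaw": 0}, {"linear": [70, -25, -2], "yaw": 0}, {"linear": [110, -38, -3], "yaw": 0}, {"linear": [140, -48, -3], "yaw": 0}, {"linear": [150, -51, -4], "yaw": 0}, {"linear": [150, -51, -4], "yaw": 0}, {"linear": [150, -51, -4], "yaw": 0}, {"linear": [150, -51, -4], "yaw": 0}]'

```text
time_s: 34.0
position: [0.401, -0.1217, 0.2305]
ee_rot: [179.1, 3.6, 94.9]
contact_force: [0.5, -0.3, 1.5]
gripper_width: 0.0419
```

```bash
python3 -c "
from h import *
now()
s=cam('scene');t=cam('top')
cv2.imwrite('pics/fs.png',s['frame']);cv2.imwrite('pics/ft.png',t['frame'])
crop(s['frame'],356,260,436,340,6,'f1.png')
overlay(s,(366,262,426,334),6,'f1.png',[(sqr((.4635,-.2665),.008,.094,0),(0,0,255)),(sqr((.4635,-.2665),.008,.034,0),(255,0,255))],True)
crop(s['frame'],265,185,355,265,8,'f2.png')
"
```

```text
34.0 pos [ 400.95 -121.69  230.53] rot [179.15   3.56  94.92] F [ 0.5 -0.3  1.5] w 41.9
```

View pics/fs.png

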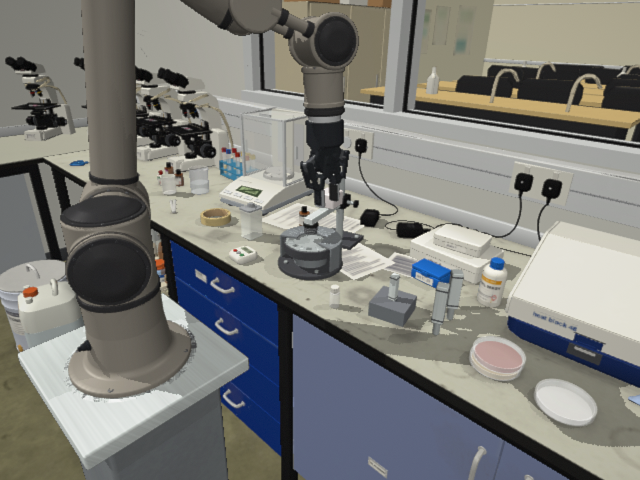

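View pics/ft.png

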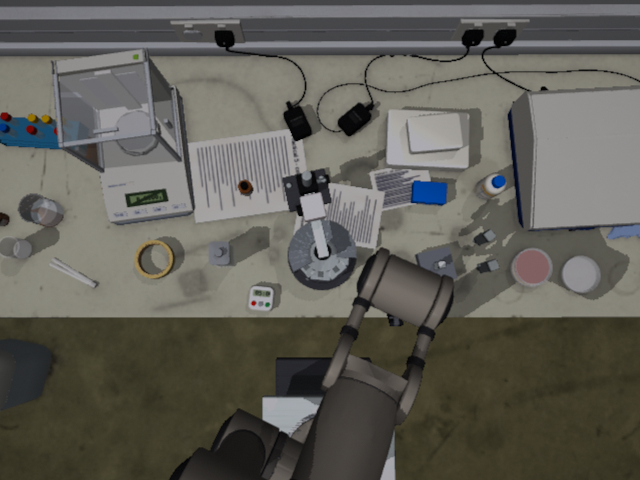

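View pics/f1.png

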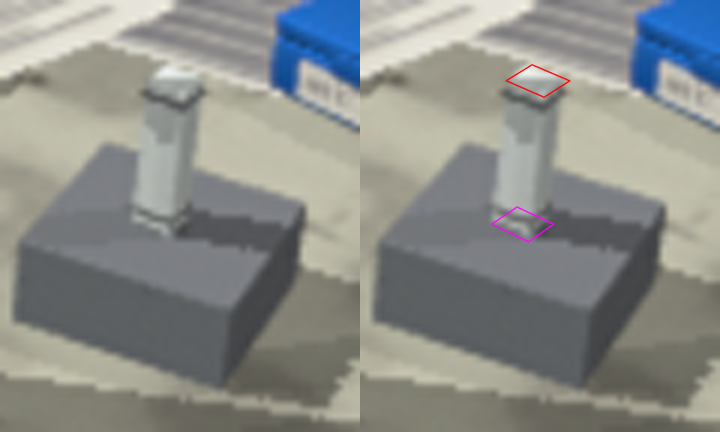

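View pics/f2.png

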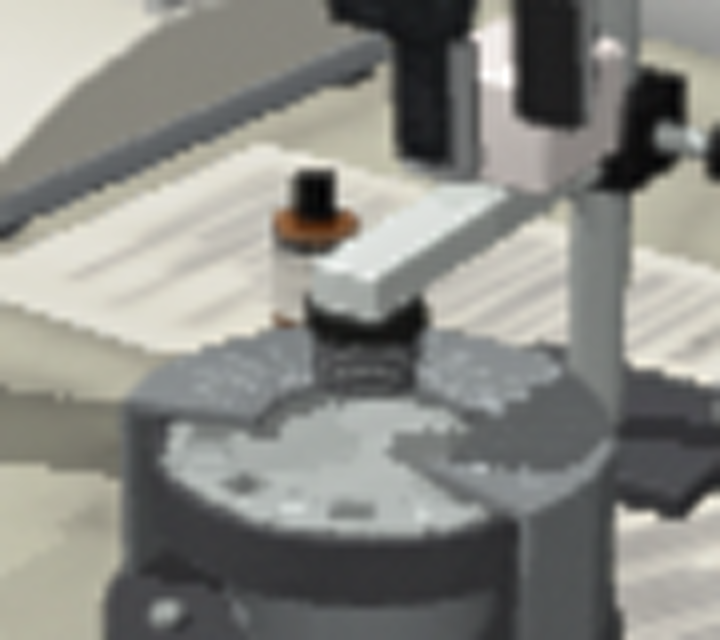

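The bar is upright in its block at its starting pixel (scene 395,280), with the shoulder on the block. The pad is against the underside of the arm, and the bystanders are where they were. I will hand in.

```bash
python3 -c "
from plant import robot
print(robot.sign_off())"
```

```text
the job is handed in; nothing more can be done
None
```

The jack is screwed up snug under the instrument arm, and the bar is back in its stand. I handed the job in at about 34 s of the 72 s allowed.

- **Turning:** I used the smallest bar, the one in the grey block, and turned the collar clockwise in three strokes through three sockets, about 3.7 rad in all.
- **Feel for contact:** Free running took about 10.4 to 11.6 N. The push then rose to 12.8, 15.1 and 15.4 N, about 1.4 times free running, and I stopped there. From that I estimate a pad load of 35 to 45 N. I inferred it from the push; nothing measured it directly.
- **Last checks:**
  - The scene view shows the pad against the beam's underside.
  - The bar is upright at its original pixel position with its shoulder on the block.
  - The bystanders look unmoved, and the gripper is clear of everything.
- **Disagreements:**
  - The two cameras differed by 1 to 3 mm on the jack's axis, so I used a mean, and the bar went into all three sockets cleanly.
  - The tool had leaned about 3° by the end. The bar still went into the stand hole with only light contact and stood straight once released.

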